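Slip a carving sample under a spring clip

ROBOT

A 6-joint arm with a two-finger parallel gripper is mounted at the origin on the work surface. World frame = base frame: x ahead of the robot, y to its left, z up, the work surface at z = 0. Lengths are in m, angles in rad, forces in N, time in s.
With the tool pointing down it reaches from about 0.375 to 0.9 m from the base axis. Payload 3.1 kg.
Tool frame: the origin (TCP) lies on the mounting face of the last link; the fingertips stand 182 mm ahead of it and the grasp point (between the pads) lies 164 mm ahead of it; z points along the fingers, y is the direction in which the jaws open and shut (so a half turn about z gives the same grasp; the last joint's range is limited). The gripper opens to 87 mm and grips with 3 to 60 N. Pads are 19 mm wide; open, the fingers measure 117 mm over their backs; the gripper's body (75 mm by 190 mm) begins 51 mm behind the grasp point.
Start: joints at [1, 0.527, 1.433, -0, 1.181, -0.178], TCP at [0.239, 0.578, 0.405] pointing down, gripper open.
Joint ranges: [-3.08, 3.08], [-0.75, 2.2], [0.22, 2.44], [-1.43, 4.57], [0, 2.65], [-2.85, 2.85]. Speed limits (rad/s): [2.79, 2.79, 3.14, 3.14, 3.14, 3.14].

INTERFACE

Orientations are given as a rotation vector (axis times angle).
In Python, from cell import * gives the robot as it stands.
- The arm moves only by the shell command python3 -m inch 'ROWS' [OPENING]. ROWS is JSON, a list of rows, each an object of numbers: "tx", "ty", "tz": the shift along the tool's x, y, z in m; "rx", "ry", "rz": the turn, a rotation vector about the tool's x, y, z in degrees. In form: [{"tx": .., "ty": .., "tz": .., "rx": .., "ry": .., "rz": ..}, ...]. A call has 1 to 12 rows; each row shifts and turns the pose as measured when the row begins, along the tool's axes as they then stand; what a row does not reach is not made up. A row lasts 1/12 s, in which the tool goes at most 41.7 mm and 7.16 degrees, less where a joint would pass 70% of its speed; a pose out of reach is approached as far as the arm can. A call with a gripper value outside its range is refused whole. OPENING is the closure, from -1 (fully open) to 1 (shut), set as the call begins (- or left out, the last holds). The fingers move at their own pace and stop on an object; the grip force is fixed at half the most. Time passes only in rows, so rows that do not move let the fingers close. It gives the time, the measured TCP pose, the force and the opening at its end, in the units of the state.
- state(): the state, without advancing time (a new reading comes with each control period).
- camera(name): name is "side" or "top" or "wrist"; returns a dict with "color" (384x512x3 uint8, red, green, blue), "mtx" (3x3 intrinsics, pixels), "R" (3x3) and "t" (3): a world point X has camera coordinates R X + t. Camera axes: x right, y down, z forward; pixel columns grow to the right and rows downward; lengths in m; the calibration is good to about 2 mm. A picture is of the moment at which its call begins. There is no depth.
- hand_in(): hands the job in, once; it reports no verdict.
The state is a dict: "clock": time; "joints": joint angles; "joint_vel": joint speeds; "joint_efforts": joint torques, N m; "tool_pos": TCP position; "tool_rot": TCP orientation; "contact_force": force on the tool from outside, world axes, zero at the start; "torque": the same for the moment, N m; "gripper_width": opening from 0.0 (shut) to 1.0 (fully open).
Only numpy, scipy, OpenCV 4.12 (cv2) and the standard library are available. Lean on these libraries where they do the work, as an engineer would, in place of code of your own. Each camera call takes 0.05 s, during which the arm holds its last target.

TASK

Press the thumb plate of the hold-down board's spring clip down with one fingertip and, while keeping it down, push the carved panel along its channel with the other fingertip, beneath the raised clip, until it is fully home against the stop. Then let the plate go so that the clip holds the panel. Only press and push: do not lift or tip the panel or take it out of its channel, and leave the other things on the bench where they are.

Things in the scene. Friction and masses are not known exactly. Their poses are not given: they have to be found in the camera images.
- board: Hold-down board, fixed: wooden base 8 mm thick, spanning x -125 to +75, y -45 to +88 mm of its frame. Origin: at bench level on the centre line of the panel's channel; x runs along the channel towards the stop, y to the left of that, z up. Fences (x -125 to +25, tops 20 mm above the bench) bound the channel at y -33.5 and +33.5.
- home (a point): Fixed point of the board, at x +25, y 0, z +8 mm in its frame: where the panel's origin is when the panel is fully home. The stop bar beyond it, 79 mm wide, top 30 mm above the bench, has its face at x +60.
- panel: Flat wooden panel with a small carved rosette, 70 (x) x 64 (y) x 18 mm thick, about 60 g, lying loose in the board's channel, its top 26 mm above the bench. Origin: centre of its underside; its x axis points towards the stop. It starts short of the clip, 35 to 75 mm from home.
- clip (a joint): Steel spring clip's turn (rad) about a hinge along the board's x at y +44, z +12 mm. 0: at rest, nose low, blocking the panel. Pressing the thumb plate raises it, to its limit 0.45, about 10 N at the plate's middle line. Above 0.25 the nose clears the panel; resting on the panel it reads about 0.23. Its spring returns it when let go.
- plate_mid (a point): Middle of the top of the clip's thumb plate, moving with it. Steel, 140 mm long (board x -120 to +20), reaching 5 to 39 mm out from the hinge; at rest it slopes up outwards, this middle 23 mm above the bench; fully pressed it is level, 13.5 mm above the bench, over board y +49 to +83. A fingertip can slide along it while pressing.
- nose (a point): Underside of the clip's nose, a bar 15 mm long (board x +37 to +53) over the channel's centre line, 16 mm above the bench at rest, about 34 mm when fully raised. Its arm bridges over from the hinge, up to 55 mm above the bench when raised.
- gouge_a: A carving gouge lying on the bench left of the board, 220 mm long, 25 mm thick. Only a bystander. Origin: underside, at its middle.
- gouge_b: A carving gouge lying between the board and the mallet, 220 mm long, 25 mm thick. Only a bystander. Origin: underside, at its middle.
- mallet: Carver's mallet standing upright to the right of the board, 66 mm across, 230 mm tall. Only a bystander. Origin: underside, at its middle.
- bench_dog: Round steel bench dog standing beyond the stop, 28 mm across, 55 mm tall. Only a bystander. Origin: underside, at its middle.
- offcut: Plain wooden offcut 40 x 60 x 26 mm lying beyond the stop. Only a bystander. Origin: underside, at its middle.
- tin: Round flat metal tin beyond the stop, 52 mm across, 23 mm tall. Only a bystander. Origin: underside, at its middle.
- dividers: Steel dividers lying left of the gouge, 165 mm long, 10 mm thick. Only a bystander. Origin: underside, at its middle.
There are look-alikes about, which are no part of the job. Of the things shaped like the panel, the wooden one is meant.

How it is judged:
By the outcome, as a careful person would: the job done as asked, in the order asked, and still so for the second after the job is handed in, with the robot touching nothing.
It also fails if it takes over 51 s, if anything falls off the work surface, if the arm or the gripper's body presses on something with over 40 N, if the wrist force passes 120 N, or if a joint passes its speed limit or range.

## Working session

There is one attempt and no reset: what is moved stays moved. The work goes in short steps, Python scripts to look and compute and a shell command to move; the robot and the scene stay as the last step left them, time stands still between calls to the robot, and variables do not carry over. Pictures are saved under pics/ and viewed, and the job is handed in when it is done.

```bash
mkdir -p pics; ls; python3 - <<'E'
from cell import *
import cv2
s=state();print(s)
for n in ["side","top","wrist"]:
    c=camera(n);cv2.imwrite(f"pics/{n}0.png",c["color"][:,:,::-1]);print(n,c["mtx"].tolist(),c["R"].tolist(),c["t"].tolist())
E
```

```text
pics
{'clock': 0.0, 'joints': array([ 1.00050453e+00,  5.28499200e-01,  1.43389865e+00,  5.91419438e-06,
        1.18137238e+00, -1.78557854e-01]), 'joint_vel': array([-3.10704114e-04, -7.49520989e-04,  1.49276807e-03,  1.58897422e-03,
        3.13906473e-04,  8.52849432e-05]), 'joint_efforts': array([ 1.47246094e-03, -4.40042138e+01, -1.76592064e+01,  6.33905525e-02,
        5.80745330e-02, -1.77681654e-04]), 'tool_pos': array([0.23844109, 0.57736579, 0.40375206]), 'tool_rot': array([-0.61125451, -3.08073478,  0.00317961]), 'contact_force': array([-0.09891652,  0.14631879,  1.15316283]), 'torque': array([-0.00942893,  0.00327716,  0.01784336]), 'gripper_width': 1.0018917766215985}
side [[421.1940383960456, 0.0, 257.887675409153], [0.0, 421.1940383960456, 190.03232906280937], [0.0, 0.0, 1.0]] [[-0.9002244498787171, -0.4353077512596619, -0.01015389254512118], [-0.2904770463124654, 0.6177572527322678, -0.7307523946332761], [0.3243748223986371, -0.6548916997412151, -0.6825670928223211]] [0.6084393727092082, 0.18838321752957096, 0.618588313305056]
top [[380.8804904094489, 0.0, 260.4827553817323], [0.0, 380.8804904094489, 194.8103850821353], [0.0, 0.0, 1.0]] [[-0.026836951781916068, -0.9995571437126912, -0.012856689775419048], [-0.9918183892220881, 0.028230494300104155, -0.12449627300636221], [0.12480408975653802, 0.009410400868084206, -0.9921367766268641]] [0.08503927310698796, 0.6371439732929722, 0.847566432268902]
wrist [[331.6634424364212, 0.0, 256.4575753142508], [0.0, 331.6634424364212, 189.524935270262], [0.0, 0.0, 1.0]] [[0.38203608665794453, 0.924144365687024, -0.0023706243932879885], [0.8970163099690153, -0.3702020561733603, 0.24147914455411973], [0.22228398084580198, -0.09438023614055362, -0.9704031136004247]] [-0.6233267012219191, -0.029598417479090366, 0.39066709990598697]
```

View pics/side0.png

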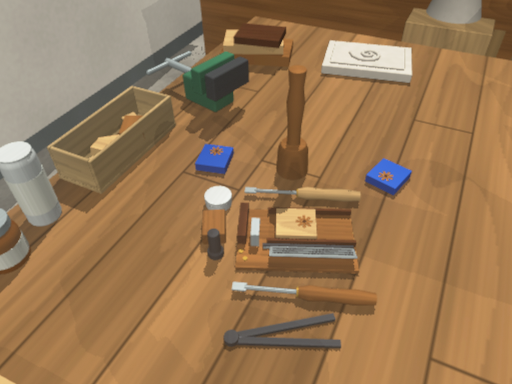

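View pics/top0.png

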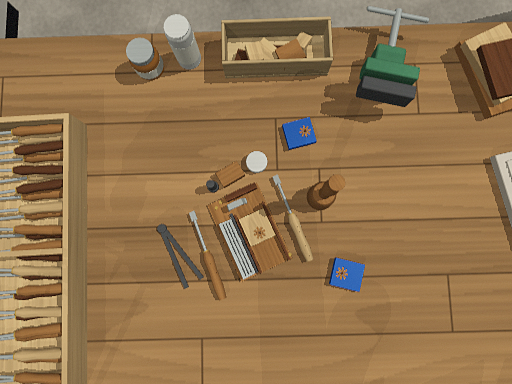

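View pics/wrist0.png

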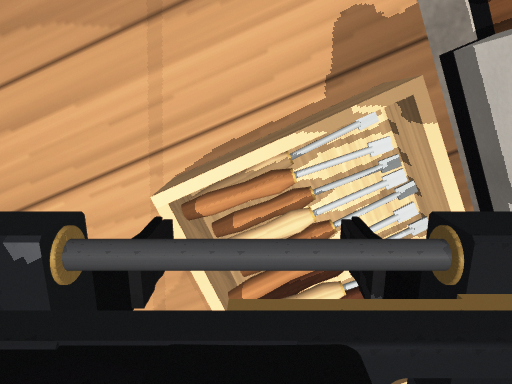

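```bash
cat > h.py <<'E'
import numpy as np,cv2
def ray(c,uv,z):
    d=c["R"].T@np.linalg.solve(c["mtx"],np.array([uv[0],uv[1],1.]));o=-c["R"].T@c["t"]
    return o+d*(z-o[2])/d[2]
def proj(c,X):
    p=c["mtx"]@(c["R"]@np.asarray(X)+c["t"]);return p[:2]/p[2]
E
python3 - <<'E'
import cv2
a=cv2.imread("pics/top0.png")[165:305,145:355];cv2.imwrite("pics/topc.png",cv2.resize(a,None,fx=3.8,fy=3.8,interpolation=cv2.INTER_CUBIC))
a=cv2.imread("pics/side0.png")[170:290,220:380];cv2.imwrite("pics/sidec.png",cv2.resize(a,None,fx=5,fy=5,interpolation=cv2.INTER_CUBIC))
E
```

```text
(no output)
```

View pics/topc.png

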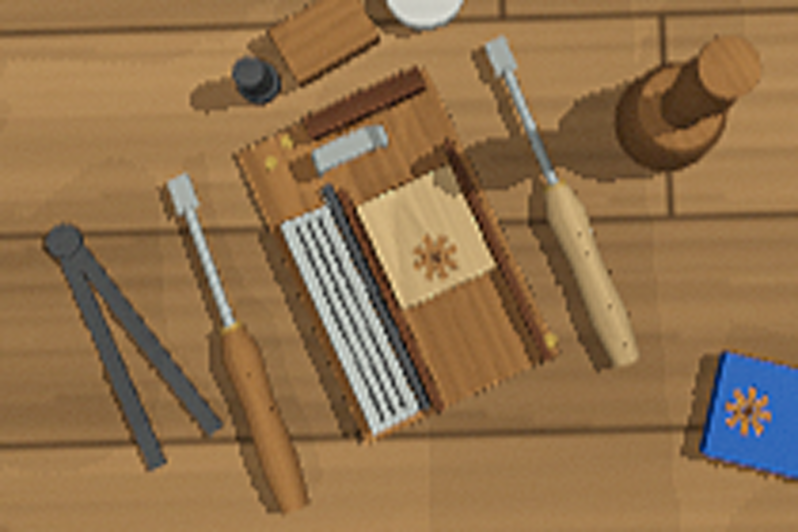

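View pics/sidec.png

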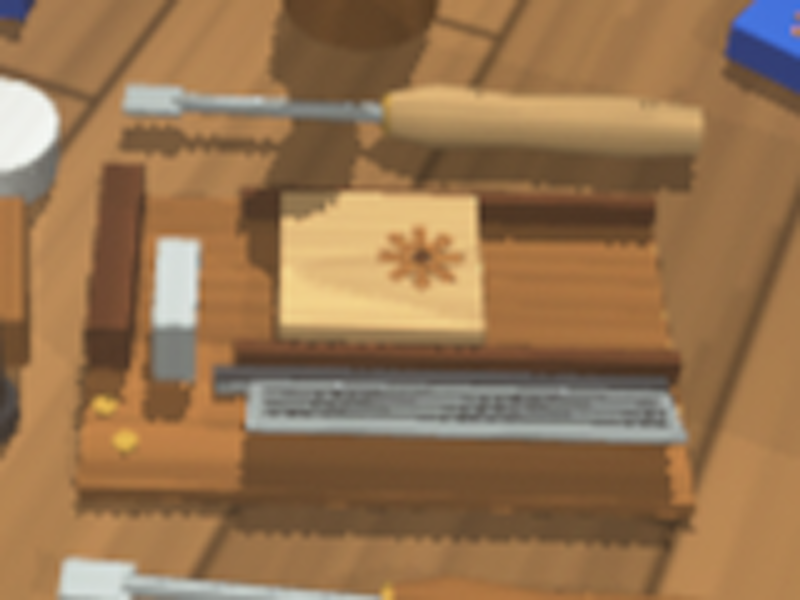

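```bash
cat > m.py <<'E'
from cell import *
from h import *
T=camera("top");S=camera("side")
t=lambda p:((p[0]+.5)/3.8+145-.5,(p[1]+.5)/3.8+165-.5)
s=lambda p:((p[0]+.5)/5+220-.5,(p[1]+.5)/5+170-.5)
pt=np.array([ray(T,t(p),.026)[:2] for p in [(357,208),(445,168),(495,267),(406,308)]])  # fl fr br bl
ps=np.array([ray(S,s(p),.026)[:2] for p in [(280,328),(280,193),(478,193),(484,333)]])
bt=np.array([ray(T,t(p),.008)[:2] for p in [(237,155),(555,352),(368,440)]])
bs=np.array([ray(S,s(p),.008)[:2] for p in [(80,485),(690,505)]])
st=np.array([ray(T,t(p),.030)[:2] for p in [(422,66),(428,85),(309,137)]])
print(pt,ps,bt,bs,st,sep="\n")
for q in(pt,ps):
    print("c",q.mean(0),[np.linalg.norm(q[i]-q[(i+1)%4]) for i in range(4)], [np.degrees(np.arctan2(*(q[a]-q[b])[::-1])) for a,b in((0,3),(1,2))])
print([np.degrees(np.arctan2(*(bt[0]-bt[2])[::-1])),np.linalg.norm(bt[0]-bt[2]),np.degrees(np.arctan2(*(bs[0]-bs[1])[::-1])),np.linalg.norm(bs[0]-bs[1])],np.linalg.norm(bt[1]-bt[2]))
E
python3 m.py
```

```text
[[0.58433167 0.12059458]
 [0.60763604 0.06546941]
 [0.54571128 0.0363912 ]
 [0.52218578 0.09173125]]
[[0.58294328 0.12305231]
 [0.60889361 0.06489396]
 [0.54472901 0.03465256]
 [0.52017453 0.09581607]]
[[6.21200949e-01 1.97399672e-01]
 [4.92433350e-01 2.70327312e-04]
 [4.41724376e-01 1.17845225e-01]]
[[0.62040766 0.19777121]
 [0.43948417 0.12068647]]
[[0.67145452 0.07803648]
 [0.65938192 0.07460529]
 [0.62892371 0.14923788]]
c [0.56496619 0.07854661] [np.float64(0.05984879570856332), np.float64(0.06841211458193171), np.float64(0.060132928934329304), np.float64(0.0685215596219952)] [np.float64(24.91226868099865), np.float64(25.153489676498683)]
c [0.56418511 0.07960373] [np.float64(0.06368526656582237), np.float64(0.07093404106034155), np.float64(0.06590825121212494), np.float64(0.06842316192532168)] [np.float64(23.456697333498553), np.float64(25.234959326598158)]
[np.float64(23.90570405109054), np.float64(0.19631798249690338), np.float64(23.07704158747672), np.float64(0.19666053651109067)] 0.12804396324447984
```

```bash
cat >> m.py <<'E'
print("----")
L=np.array([(75,88),(-125,-45),(-125,88),(75,88),(-125,88),(60,-39.5),(60,39.5)])/1000
W=np.vstack([bt,bs,st[1:]])
lc,wc=L.mean(0),W.mean(0);a=L-lc;b=W-wc
th=np.arctan2((a[:,0]*b[:,1]-a[:,1]*b[:,0]).sum(),(a*b).sum())
R=np.array([[np.cos(th),-np.sin(th)],[np.sin(th),np.cos(th)]]);o=wc-R@lc
print("yaw",np.degrees(th),"o",o);print((W-L@R.T-o)*1000)
for q in(pt,ps): print("panel board", R.T@(q.mean(0)-o)*1000)
E
python3 m.py | sed -n '/----/,$p'
```

```text
----
yaw 23.35993010455351 o [0.58881098 0.08823048]
[[-1.56991466 -1.3555797 ]
 [ 0.53362335  2.91454368]
 [ 2.55994192 -1.60883465]
 [-2.36319971 -0.98404401]
 [ 0.31973822  1.23241006]
 [-0.17297555 -1.15327208]
 [ 0.69278644  0.95477671]]
panel board [-25.72998945   0.56449978]
panel board [-26.02789733   1.84466979]
```

```bash
cat >> m.py <<'E'
print("====")
f=lambda w:R.T@(np.asarray(w)[:2]-o)*1000
print("mallet", ray(T,t((668,120)),.0)[:2], f(ray(T,t((668,120)),.03)), "side", f(ray(S,(292,165),.03)), "topknob",f(ray(T,t((730,68)),.23)))
g=lambda x,y:R@(np.array([x,y])/1000)+o
for x in(-82,-20): print(x,g(x,33))
print("plate corners", [f(ray(T,t(p),.030)) for p in [(282,222),(368,433)]],[f(ray(T,t(p),.016)) for p in [(328,205),(418,408)]])
print("nose",[f(ray(T,t(p),.03)) for p in [(345,150)]])
for n in(T,):
  pass
w=camera("wrist");print("wristcam",-w["R"].T@w["t"])
E
python3 m.py | sed -n '/====/,$p'
```

```text
====
mallet [ 0.63675062 -0.07785383] [ -23.31378299 -165.98846105] side [ -21.92990042 -146.84155968] topknob [ -23.01968964 -167.50603577]
-82 [0.50044764 0.08601205]
-20 [0.55736564 0.11059542]
plate corners [array([20.03163397, 76.82224874]), array([-118.15947858,   81.6568683 ])] [array([18.93965409, 47.5717229 ]), array([-118.16782957,   48.79689353])]
nose [array([44.20254871, 23.19229856])]
wristcam [0.17800662 0.60221276 0.38554862]
```

Candidates for the panel, by top-image pixel:
- Pale wooden tile in the channel: (262,227)
- Blue tiles: (299,133) and (347,274)
- White carved slab: (505,190)

I choose the wooden one. The close crop shows pale wood with a rosette, inside the fences. It measures about 69 x 61 mm, at board x -26, which is 51 mm short of home. The board yaw is about 23.4°. First I turn the tool so the jaws lie along board y.

```bash
python3 -m inch '[{"rz":-6.6},{"rz":-6.6},{"rz":-6.6},{"rz":-6.6},{"rz":-6.6},{"rz":-6.6},{"rz":-6.4},{}]' -0.17
cat > k.py <<'E'
from cell import *
from h import *
from scipy.spatial.transform import Rotation as Ro
import sys
s=state();p=s["tool_pos"];M=Ro.from_rotvec(s["tool_rot"]).as_matrix()
th=np.radians(23.4);B=np.array([[np.cos(th),-np.sin(th),0],[np.sin(th),np.cos(th),0],[0,0,1]]);o=np.array([.5888,.0882,0])
print("clock %.2f"%s["clock"],"tcp",p.round(4),"tip",(p+M[:,2]*.182).round(4),"board tip",(B.T@(p+M[:,2]*.182-o)*1000).round(1),"F",s["contact_force"].round(1),"w",round(float(s["gripper_width"]),3))
print("tool y yaw",np.degrees(np.arctan2(M[1,1],M[0,1])).round(2),"z",M[:,2].round(4))
if len(sys.argv)>1:
    g=B@(np.array([float(a) for a in sys.argv[1:4]])/1000)+o
    print("tool shift mm",(M.T@(g-p-M[:,2]*.182)*1000).round(1))
E
python3 k.py -82 33 110
```

```text
clock 0.50 tcp [0.2386 0.5776 0.4047] tip [0.2386 0.5776 0.2227] board tip [-127.   588.2  222.7] F [ 0.8 -0.2 -0.1] w 1.001
tool y yaw 67.55 z [-0. -0. -1.]
tool shift mm [-429.7 -354.5  112.7]validation failed for argument at $[0]...
```

```bash
python3 -m inch '[{"tx":0,"ty":0,"tz":0,"rx":0,"ry":0,"rz":-6.6},{"tx":0,"ty":0,"tz":0,"rx":0,"ry":0,"rz":-6.6},{"tx":0,"ty":0,"tz":0,"rx":0,"ry":0,"rz":-6.6},{"tx":0,"ty":0,"tz":0,"rx":0,"ry":0,"rz":-6.6},{"tx":0,"ty":0,"tz":0,"rx":0,"ry":0,"rz":-6.6},{"tx":0,"ty":0,"tz":0,"rx":0,"ry":0,"rz":-6.6},{"tx":0,"ty":0,"tz":0,"rx":0,"ry":0,"rz":-6.4}]' -0.17
python3 k.py -82 33 110
```

```text
clock: 1.08
tool_pos: [0.2386, 0.5776, 0.405]
tool_rot: [-0.698, 3.063, 0.001]
contact_force: [0.3, -0.5, 1.0]
gripper_width: 0.61
clock 1.08 tcp [0.2386 0.5776 0.405 ] tip [0.2386 0.5776 0.223 ] board tip [-127.   588.3  223. ] F [ 0.3 -0.5  1. ] w 0.61
tool y yaw 115.67 z [ 1.e-04  4.e-04 -1.e+00]
tool shift mm [ -23.  -556.7  112.8]
```

```bash
python3 -m inch '[{"tx":-0.003,"ty":-0.041,"tz":0,"rx":0,"ry":0,"rz":2.2},{"tx":-0.004,"ty":-0.041,"tz":0,"rx":0,"ry":0,"rz":0},{"tx":-0.004,"ty":-0.041,"tz":0,"rx":0,"ry":0,"rz":0},{"tx":-0.004,"ty":-0.041,"tz":0,"rx":0,"ry":0,"rz":0},{"tx":-0.004,"ty":-0.041,"tz":0,"rx":0,"ry":0,"rz":0},{"tx":-0.004,"ty":-0.041,"tz":0,"rx":0,"ry":0,"rz":0},{"tx":-0.004,"ty":-0.041,"tz":0,"rx":0,"ry":0,"rz":0},{"tx":-0.004,"ty":-0.041,"tz":0,"rx":0,"ry":0,"rz":0},{"tx":-0.004,"ty":-0.041,"tz":0,"rx":0,"ry":0,"rz":0},{"tx":-0.004,"ty":-0.041,"tz":0,"rx":0,"ry":0,"rz":0},{"tx":-0.004,"ty":-0.041,"tz":0,"rx":0,"ry":0,"rz":0}]'
python3 k.py -82 33 110
```

```text
clock: 2.0
tool_pos: [0.4625, 0.1825, 0.4049]
tool_rot: [-0.667, 3.06, 0.014]
contact_force: [-0.1, -0.2, 0.4]
gripper_width: 0.583
clock 2.00 tcp [0.4625 0.1825 0.4049] tip [0.4639 0.1844 0.2229] board tip [-76.4 137.9 222.9] F [-0.1 -0.2  0.4] w 0.583
tool y yaw 114.61 z [ 0.0079  0.0108 -0.9999]
tool shift mm [   9.1 -105.5  112.2]
```

```bash
cat >> k.py <<'E'
y=B[:,1];z=np.array([0,0,-1.]);D=np.column_stack([np.cross(y,z),y,z])
print("turn deg",np.degrees(Ro.from_matrix(M.T@D).as_rotvec()).round(2))
E
python3 -m inch '[{"tx":0.002,"ty":-0.03,"tz":0.025,"rx":0,"ry":0,"rz":0.6},{"tx":0.002,"ty":-0.03,"tz":0.025,"rx":0,"ry":0,"rz":0.6},{"tx":0.002,"ty":-0.03,"tz":0.025,"rx":0,"ry":0,"rz":0},{"tx":0,"ty":0,"tz":0,"rx":0,"ry":0,"rz":0}]'
python3 k.py -82 33 60
```

```text
clock: 2.33
tool_pos: [0.5023, 0.0882, 0.3309]
tool_rot: [-0.618, 3.052, 0.007]
contact_force: [-0.9, -0.1, 0.3]
gripper_width: 0.586
clock 2.33 tcp [0.5023 0.0882 0.3309] tip [0.5071 0.09   0.149 ] board tip [-74.3  34.1 149. ] F [-0.9 -0.1  0.3] w 0.586
tool y yaw 112.91 z [ 0.0263  0.0098 -0.9996]
tool shift mm [10.2 -1.  88.7]
turn deg [-0.08  1.61 -0.49]
```

```bash
python3 -m inch '[{"tx":0.005,"ty":-0.001,"tz":0.02,"rx":0,"ry":1.6,"rz":-0.5},{"tx":0.005,"ty":0,"tz":0.03,"rx":0,"ry":0,"rz":0},{"tx":0,"ty":0,"tz":0.02,"rx":0,"ry":0,"rz":0},{"tx":0,"ty":0,"tz":0,"rx":0,"ry":0,"rz":0}]'
python3 k.py -82 33 60
python3 - <<'E'
from cell import *
import cv2
a=camera("top")["color"][165:305,145:355,::-1];b=camera("side")["color"][140:300,200:400,::-1]
cv2.imwrite("pics/top1.png",cv2.resize(a,None,fx=3.8,fy=3.8));cv2.imwrite("pics/side1.png",cv2.resize(b,None,fx=3.7,fy=3.7))
E
```

```text
clock: 2.67
tool_pos: [0.4968, 0.0806, 0.2597]
tool_rot: [-0.626, 3.074, -0.004]
contact_force: [-0.3, -0.4, -0.3]
gripper_width: 0.583
clock 2.67 tcp [0.4968 0.0806 0.2597] tip [0.4977 0.0803 0.0777] board tip [-86.7  28.9  77.7] F [-0.3 -0.4 -0.3] w 0.583
tool y yaw 113.02 z [ 0.0054 -0.0015 -1.    ]
tool shift mm [-4.6  4.2 17.8]
turn deg [-0.2   0.25 -0.38]
```

View pics/side1.png

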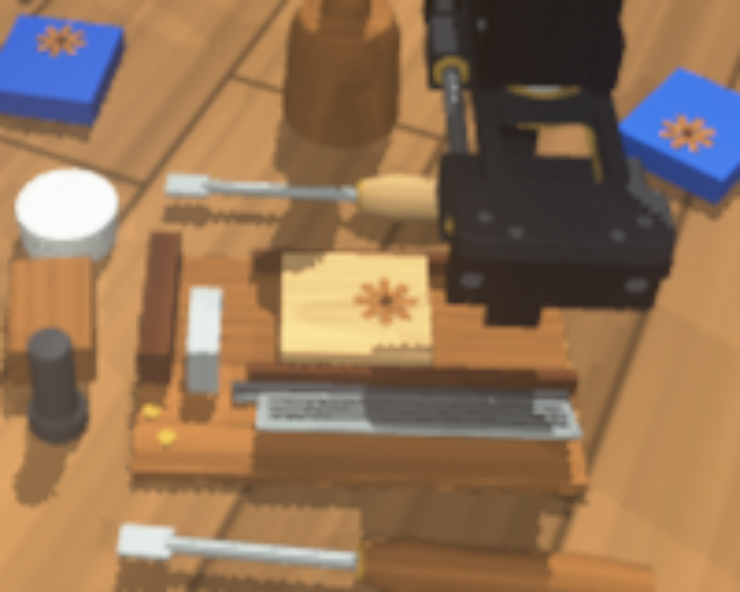

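View pics/top1.png

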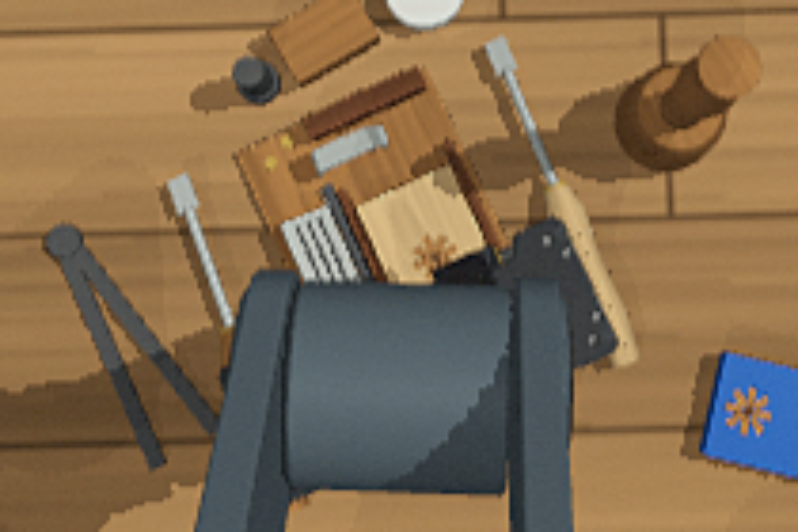

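```bash
cat > q.py <<'E'
from cell import *
from h import *
from scipy.spatial.transform import Rotation as Ro
s=state();p=s["tool_pos"];M=Ro.from_rotvec(s["tool_rot"]).as_matrix()
S=camera("side")
h=(87*s["gripper_width"]+15)/2000
im=S["color"][:,:,::-1].copy()
im=cv2.resize(im[140:300,200:400],None,fx=3.7,fy=3.7)
for sy,c in((1,(0,255,0)),(-1,(0,0,255))):
  for dx in(-.0095,.0095):
    for dy in(-.0075,.0075):
      u=proj(S,p+M@np.array([dx,sy*h+dy,.182]));cv2.circle(im,tuple(int(v) for v in (u-[200,140])*3.7),3,c,-1)
cv2.imwrite("pics/side2.png",im)
E
python3 q.py
```

```text
(no output)
```

View pics/side2.png

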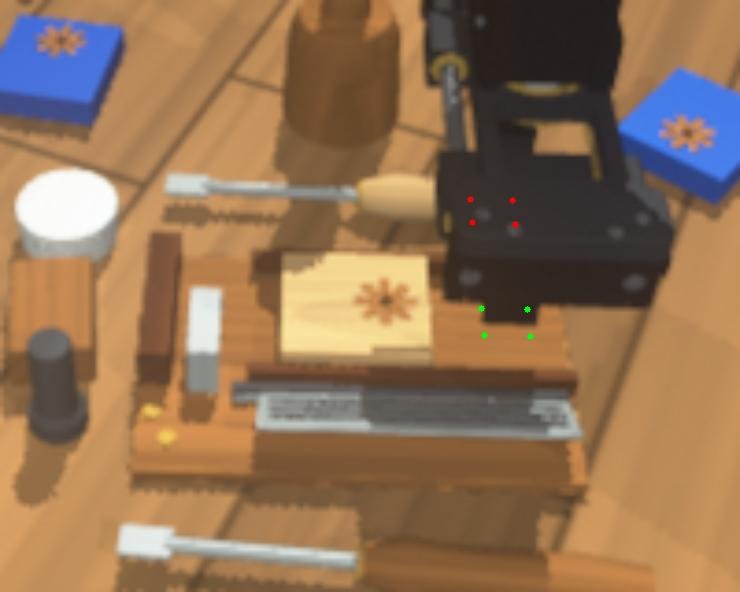

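```bash
python3 -m inch '[{"tx":-0.003,"ty":0.005,"tz":0.015,"rx":-0.2,"ry":0.2,"rz":-0.4},{"tx":0,"ty":0,"tz":0.015,"rx":0,"ry":0,"rz":0},{"tx":0,"ty":0,"tz":0.005,"rx":0,"ry":0,"rz":0},{"tx":0,"ty":0,"tz":0,"rx":0,"ry":0,"rz":0}]'
python3 k.py -82 34 32; python3 q.py
```

```text
clock: 3.15
tool_pos: [0.5023, 0.0885, 0.2342]
tool_rot: [-0.639, 3.053, -0.008]
contact_force: [0.0, 0.5, 0.2]
gripper_width: 0.585
clock 3.15 tcp [0.5023 0.0885 0.2342] tip [0.5064 0.0884 0.0522] board tip [-75.6  32.9  52.2] F [0.  0.5 0.2] w 0.585
tool y yaw 113.65 z [ 2.260e-02 -6.000e-04 -9.997e-01]
tool shift mm [ 6.8  1.3 20.1]
turn deg [-0.55  1.18  0.25]
```

View pics/side2.png

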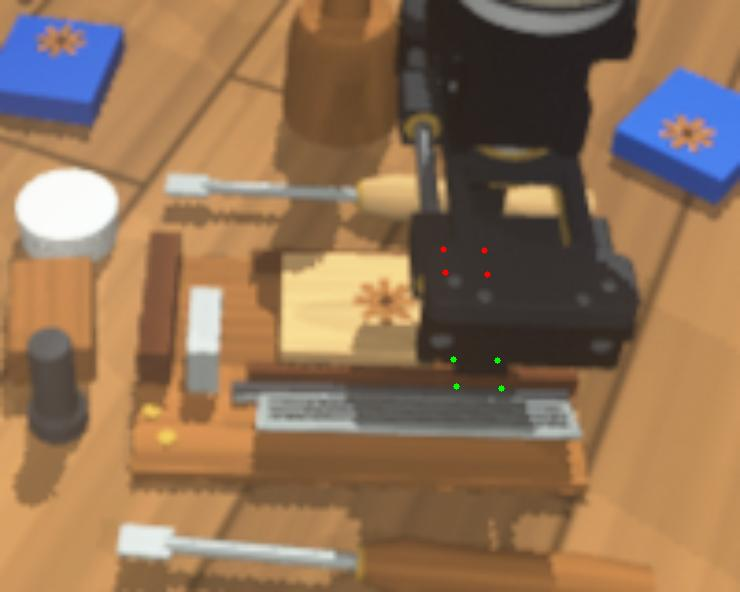

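```bash
sed -i 's/(g-p-M\[:,2\]\*.182)/(g+np.array([0,0,.182])-p)/' k.py; python3 k.py -82 34 32
```

```text
clock 3.20 tcp [0.5024 0.0885 0.2346] tip [0.5067 0.0884 0.0526] board tip [-75.3  32.8  52.6] F [0.4 0.6 0.9] w 0.585
tool y yaw 113.65 z [ 2.350e-02 -6.000e-04 -9.997e-01]
tool shift mm [ 3.3 -0.3 20.5]
turn deg [-0.57  1.22  0.25]
```

```bash
python3 -m inch '[{"tx":0.003,"ty":0,"tz":0.005,"rx":-0.6,"ry":1.2,"rz":0.2},{"tx":0,"ty":0,"tz":0.005,"rx":0,"ry":0,"rz":0},{"tx":0,"ty":0,"tz":0.0,"rx":0,"ry":0,"rz":0},{"tx":0,"ty":0,"tz":0,"rx":0,"ry":0,"rz":0}]'
python3 k.py -82 34 32
```

```text
clock: 3.53
tool_pos: [0.5005, 0.0874, 0.2271]
tool_rot: [-0.638, 3.072, -0.001]
contact_force: [-0.3, -0.4, 0.6]
gripper_width: 0.58
clock 3.53 tcp [0.5005 0.0874 0.2271] tip [0.5012 0.0875 0.0451] board tip [-80.7  34.1  45.1] F [-0.3 -0.4  0.6] w 0.58
tool y yaw 113.46 z [ 3.8e-03  4.0e-04 -1.0e+00]
tool shift mm [ 0.7 -0.3 13.1]
turn deg [-0.06  0.21  0.06]
```

```bash
python3 -m inch '[{"tx":0.001,"ty":0,"tz":0.004,"rx":0,"ry":0.2,"rz":0},{"tx":0,"ty":0,"tz":0.004,"rx":0,"ry":0,"rz":0},{"tx":0,"ty":0,"tz":0.004,"rx":0,"ry":0,"rz":0},{"tx":0,"ty":0,"tz":0.004,"rx":0,"ry":0,"rz":0},{"tx":0,"ty":0,"tz":0.002,"rx":0,"ry":0,"rz":0},{"tx":0,"ty":0,"tz":0,"rx":0,"ry":0,"rz":0}]'
python3 k.py -82 34 20; python3 q.py
```

```text
clock: 4.03
tool_pos: [0.4997, 0.0867, 0.2075]
tool_rot: [-0.638, 3.076, -0.002]
contact_force: [-0.4, -0.8, -0.4]
gripper_width: 0.587
clock 4.03 tcp [0.4997 0.0867 0.2075] tip [0.4998 0.0865 0.0255] board tip [-82.3  33.8  25.5] F [-0.4 -0.8 -0.4] w 0.587
tool y yaw 113.43 z [ 7.0e-04 -1.1e-03 -1.0e+00]
tool shift mm [-0.4  0.   5.5]
turn deg [-0.07  0.01  0.03]
```

View pics/side2.png

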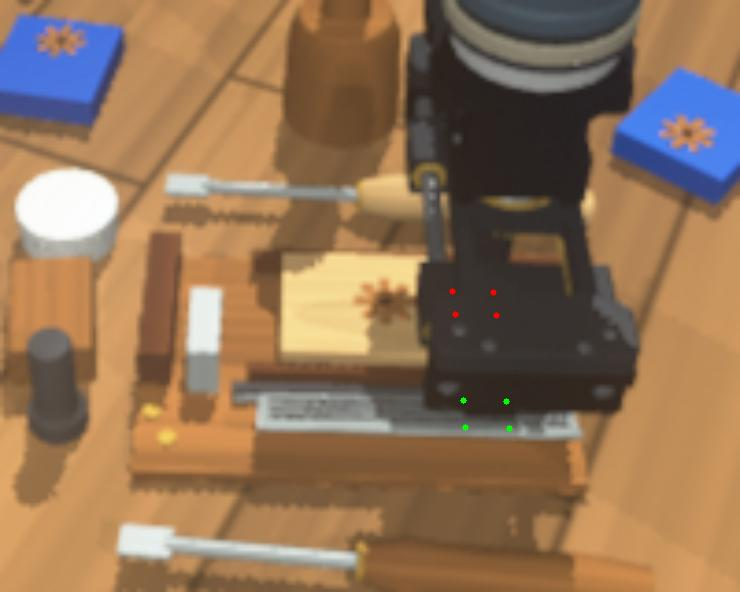

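```bash
python3 -m inch '[{"tx":0,"ty":0,"tz":0.002,"rx":0,"ry":0,"rz":0},{"tx":0,"ty":0,"tz":0.002,"rx":0,"ry":0,"rz":0},{"tx":0,"ty":0,"tz":0.001,"rx":0,"ry":0,"rz":0}]'
python3 k.py -82 34 15
```

```text
clock: 4.33
tool_pos: [0.4997, 0.087, 0.2031]
tool_rot: [-0.636, 3.076, -0.001]
contact_force: [-1.8, 0.7, 5.7]
gripper_width: 0.589
clock 4.33 tcp [0.4997 0.087  0.2031] tip [0.4999 0.0869 0.0211] board tip [-82.1  34.1  21.1] F [-1.8  0.7  5.7] w 0.589
tool y yaw 113.38 z [ 1.e-03 -3.e-04 -1.e+00]
tool shift mm [-0.3 -0.2  6.1]
turn deg [-0.04  0.04 -0.02]
```

Force 5.7 N: the plate is being pressed. I keep going down.

```bash
python3 -m inch '[{"tx":0,"ty":0,"tz":0.002,"rx":0,"ry":0,"rz":0},{"tx":0,"ty":0,"tz":0.002,"rx":0,"ry":0,"rz":0},{"tx":0,"ty":0,"tz":0.001,"rx":0,"ry":0,"rz":0}]'
python3 k.py -82 34 15; python3 q.py
```

```text
clock: 4.58
tool_pos: [0.4993, 0.0878, 0.1996]
tool_rot: [-0.635, 3.076, 0.001]
contact_force: [-0.7, -0.0, 6.1]
gripper_width: 0.585
clock 4.58 tcp [0.4993 0.0878 0.1996] tip [0.4994 0.088  0.0176] board tip [-82.1  35.3  17.6] F [-0.7 -0.   6.1] w 0.585
tool y yaw 113.33 z [ 0.001   0.0011 -1.    ]
tool shift mm [-0.3 -1.2  2.6]
turn deg [ 0.03  0.08 -0.07]
```

View pics/side2.png

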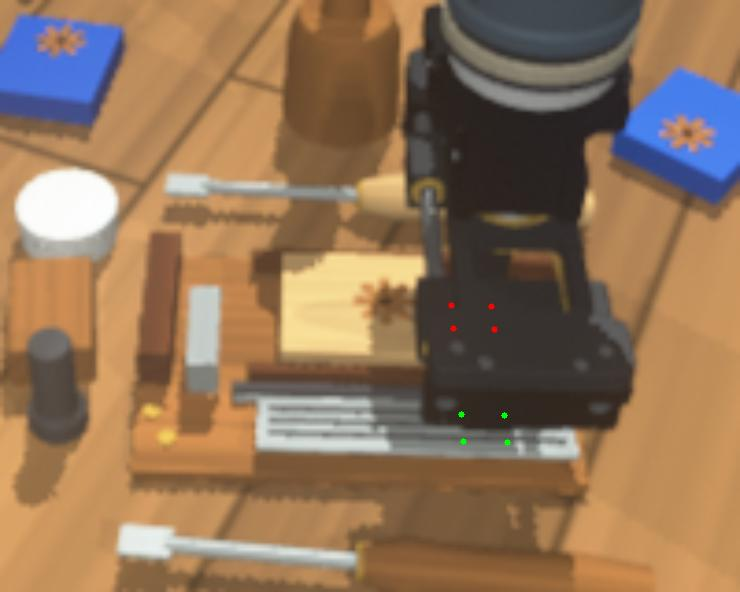

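```bash
python3 -m inch '[{"tx":0,"ty":-0.001,"tz":0.002,"rx":0,"ry":0,"rz":0},{"tx":0,"ty":0,"tz":0.0015,"rx":0,"ry":0,"rz":0},{"tx":0,"ty":0,"tz":0.001,"rx":0,"ry":0,"rz":0}]'
python3 k.py -82 34 14.5; python3 q.py
```

```text
clock: 4.88
tool_pos: [0.4992, 0.0876, 0.1972]
tool_rot: [-0.634, 3.075, 0.003]
contact_force: [-0.7, -0.4, 8.5]
gripper_width: 0.588
clock 4.88 tcp [0.4992 0.0876 0.1972] tip [0.4994 0.088  0.0152] board tip [-82.1  35.3  15.2] F [-0.7 -0.4  8.5] w 0.588
tool y yaw 113.31 z [ 0.0014  0.0022 -1.    ]
tool shift mm [-0.5 -1.   0.7]
turn deg [ 0.09  0.13 -0.09]
```

View pics/side2.png

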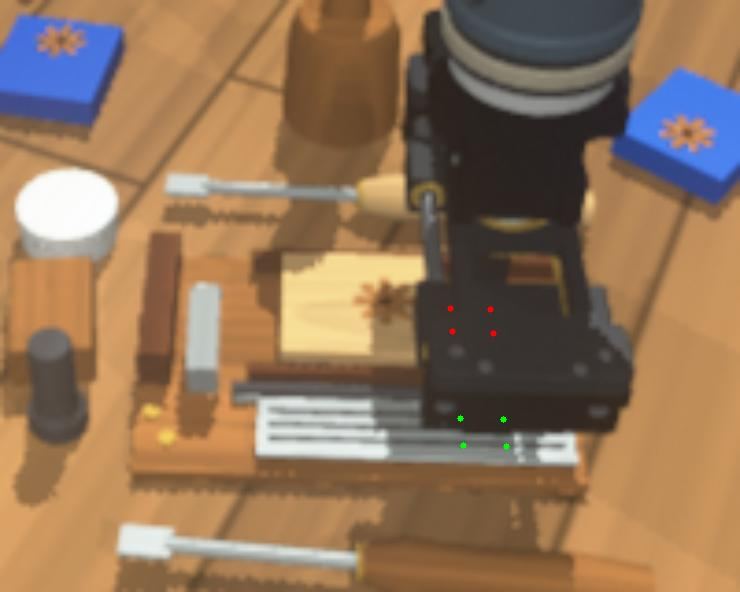

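```bash
python3 -m inch '[{"tx":0,"ty":-0.001,"tz":0.0015,"rx":0,"ry":0,"rz":0},{"tx":-0.002,"ty":0,"tz":0.0005,"rx":0,"ry":0,"rz":0},{"tx":-0.002,"ty":0,"tz":0.0005,"rx":0,"ry":0,"rz":0},{"tx":-0.002,"ty":0,"tz":0.0005,"rx":0,"ry":0,"rz":0}]'
python3 k.py -70 34 14.5
```

```text
clock: 5.27
tool_pos: [0.5016, 0.0887, 0.1968]
tool_rot: [0.639, -3.067, -0.004]
contact_force: [-3.3, -5.2, 9.4]
gripper_width: 0.582
clock 5.27 tcp [0.5016 0.0887 0.1968] tip [0.5    0.0887 0.0148] board tip [-81.3  35.8  14.8] F [-3.3 -5.2  9.4] w 0.582
tool y yaw 113.55 z [-8.8e-03  5.0e-04 -1.0e+00]
tool shift mm [-9.9 -1.1  0.2]
turn deg [ 0.22 -0.45  0.15]
```

```bash
python3 -m inch '[{"tx":-0.004,"ty":0,"tz":0.0003,"rx":0,"ry":0,"rz":0},{"tx":-0.004,"ty":0,"tz":0.0003,"rx":0,"ry":-0.4,"rz":0},{"tx":-0.004,"ty":0,"tz":0.0003,"rx":0,"ry":0,"rz":0}]'
python3 k.py -70 34 14.5; python3 q.py
```

```text
clock: 5.52
tool_pos: [0.508, 0.0922, 0.197]
tool_rot: [0.645, -3.057, -0.006]
contact_force: [-3.9, -2.7, 6.9]
gripper_width: 0.578
clock 5.52 tcp [0.508  0.0922 0.197 ] tip [0.5047 0.0922 0.0151] board tip [-75.5  37.1  15.1] F [-3.9 -2.7  6.9] w 0.578
tool y yaw 113.83 z [-1.770e-02  2.000e-04 -9.998e-01]
tool shift mm [-2.6 -1.8  0.5]
turn deg [ 0.42 -0.93  0.44]
```

View pics/side2.png

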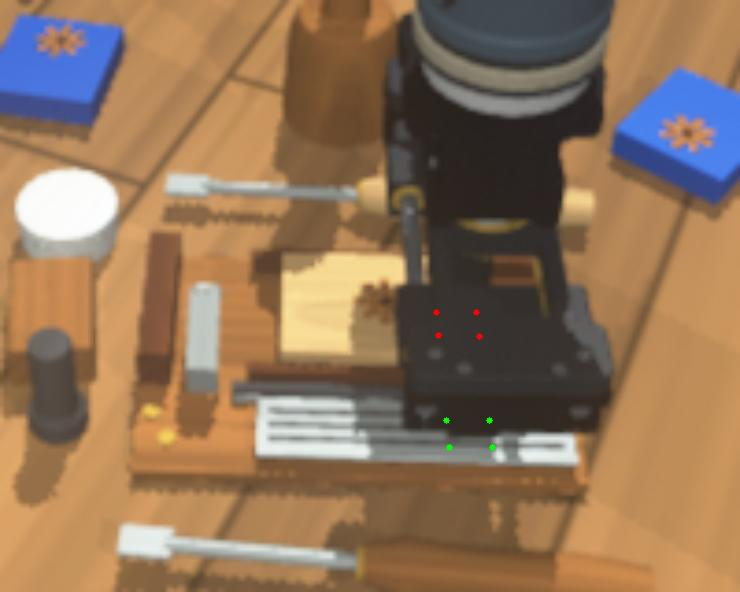

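```bash
python3 -m inch '[{"tx":-0.004,"ty":-0.001,"tz":0.0005,"rx":0.2,"ry":-0.5,"rz":0.3},{"tx":-0.004,"ty":-0.001,"tz":0.0005,"rx":0,"ry":-0.4,"rz":0},{"tx":-0.004,"ty":-0.001,"tz":0.0005,"rx":0,"ry":-0.3,"rz":0}]'
python3 k.py -60 34 14.5; python3 q.py
```

```text
clock: 5.82
tool_pos: [0.5142, 0.094, 0.1962]
tool_rot: [0.644, -3.058, -0.011]
contact_force: [-5.6, -2.5, 9.2]
gripper_width: 0.586
clock 5.82 tcp [0.5142 0.094  0.1962] tip [0.5109 0.0946 0.0143] board tip [-69.   36.8  14.3] F [-5.6 -2.5  9.2] w 0.586
tool y yaw 113.8 z [-0.018   0.0037 -0.9998]
tool shift mm [-6.2 -1.  -0.4]
turn deg [ 0.61 -0.86  0.4 ]
```

View pics/side2.png

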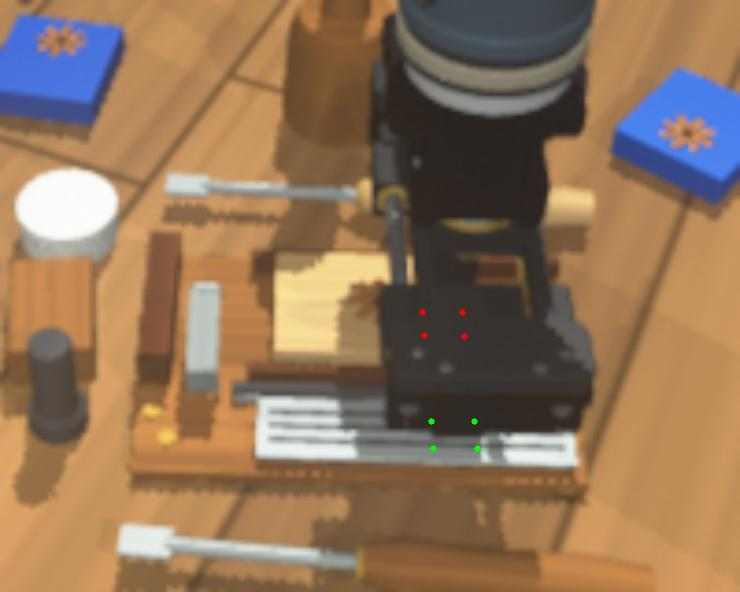

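```bash
python3 -m inch '[{"tx":-0.004,"ty":-0.001,"tz":0.0004,"rx":0.3,"ry":-0.6,"rz":0.4},{"tx":-0.004,"ty":-0.001,"tz":0.0004,"rx":0.2,"ry":-0.4,"rz":0},{"tx":-0.004,"ty":-0.0005,"tz":0.0004,"rx":0,"ry":-0.3,"rz":0},{"tx":-0.004,"ty":-0.0005,"tz":0.0004,"rx":0,"ry":-0.3,"rz":0}]'
python3 k.py -50 34 14.5; python3 q.py
```

```text
clock: 6.2
tool_pos: [0.5205, 0.0967, 0.1957]
tool_rot: [0.643, -3.055, -0.012]
contact_force: [-4.9, -3.8, 9.3]
gripper_width: 0.583
clock 6.20 tcp [0.5205 0.0967 0.1957] tip [0.5167 0.0973 0.0137] board tip [-62.6  37.   13.7] F [-4.9 -3.8  9.3] w 0.583
tool y yaw 113.78 z [-0.0209  0.0036 -0.9998]
tool shift mm [-9.3 -1.  -1. ]
turn deg [ 0.67 -1.02  0.39]
```

View pics/side2.png

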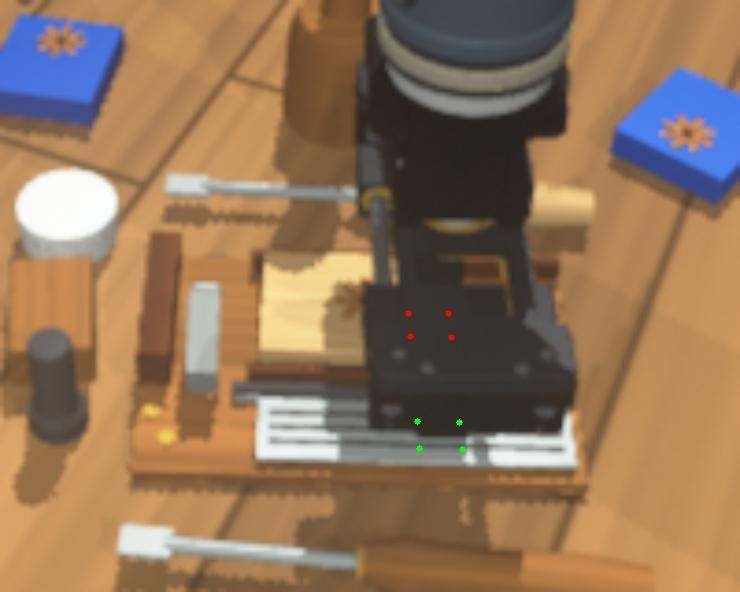

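```bash
python3 -m inch '[{"tx":-0.005,"ty":-0.001,"tz":0,"rx":0.3,"ry":-0.7,"rz":0.4},{"tx":-0.005,"ty":-0.001,"tz":0,"rx":0.2,"ry":-0.4,"rz":0.2},{"tx":-0.005,"ty":-0.001,"tz":0,"rx":0.2,"ry":-0.4,"rz":0},{"tx":-0.005,"ty":-0.0005,"tz":0,"rx":0,"ry":-0.3,"rz":0},{"tx":-0.005,"ty":-0.0005,"tz":0.0002,"rx":0,"ry":-0.3,"rz":0}]'
python3 k.py -50 34 14.3; python3 q.py
```

```text
clock: 6.67
tool_pos: [0.5331, 0.1018, 0.1965]
tool_rot: [0.639, -3.054, -0.011]
contact_force: [-4.8, -2.4, 7.4]
gripper_width: 0.58
clock 6.67 tcp [0.5331 0.1018 0.1965] tip [0.529  0.1023 0.0146] board tip [-49.2  36.7  14.6] F [-4.8 -2.4  7.4] w 0.58
tool y yaw 113.62 z [-0.0223  0.0028 -0.9997]
tool shift mm [ 4.3 -0.6  0.3]
turn deg [ 0.66 -1.11  0.23]
```

View pics/side2.png

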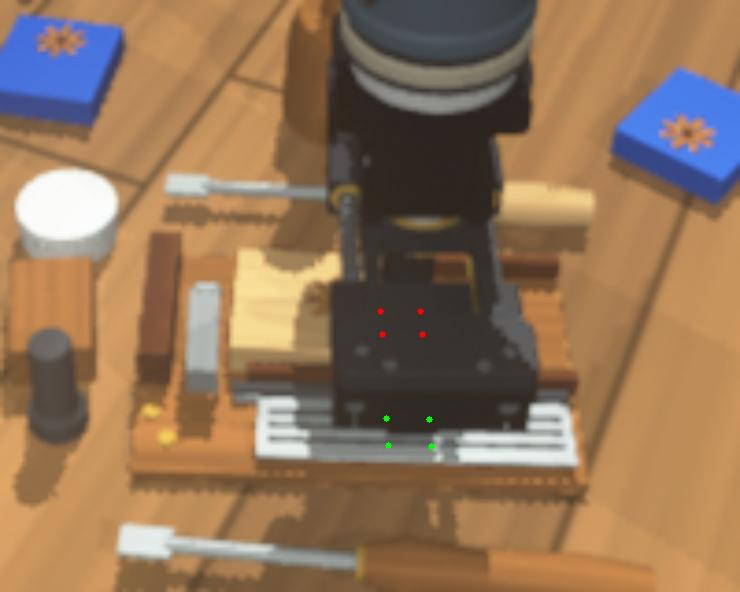

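```bash
python3 -m inch '[{"tx":-0.005,"ty":-0.001,"tz":0.0006,"rx":0.3,"ry":-0.7,"rz":0.2},{"tx":-0.005,"ty":-0.001,"tz":0.0005,"rx":0.2,"ry":-0.4,"rz":0.2},{"tx":-0.005,"ty":-0.001,"tz":0.0003,"rx":0.2,"ry":-0.4,"rz":0},{"tx":-0.005,"ty":-0.0005,"tz":0.0003,"rx":0,"ry":-0.3,"rz":0}]'
python3 k.py -30 34 14.3; python3 q.py
```

```text
clock: 7.05
tool_pos: [0.5432, 0.1058, 0.1958]
tool_rot: [0.638, -3.054, -0.008]
contact_force: [-5.4, -3.4, 10.1]
gripper_width: 0.583
clock 7.05 tcp [0.5432 0.1058 0.1958] tip [0.5392 0.1059 0.0138] board tip [-38.5  35.9  13.8] F [-5.4 -3.4 10.1] w 0.583
tool y yaw 113.58 z [-2.200e-02  5.000e-04 -9.998e-01]
tool shift mm [-4.9 -0.2 -0.6]
turn deg [ 0.53 -1.14  0.19]
```

View pics/side2.png

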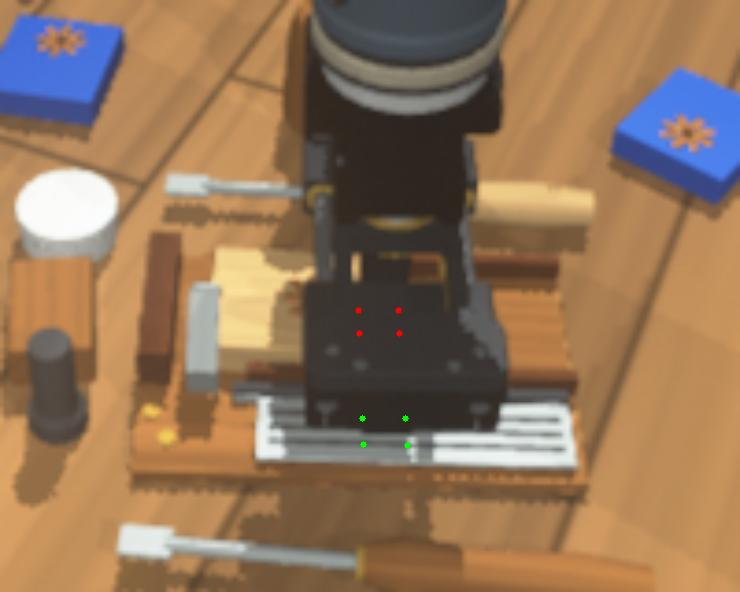

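The panel's front edge, at crop (215,250-370), is passing under the raised nose bar at (203,335), which shows a clear gap. I continue in smaller steps.

```bash
python3 -m inch '[{"tx":-0.005,"ty":-0.0005,"tz":0.0002,"rx":0.3,"ry":-0.7,"rz":0.2},{"tx":-0.005,"ty":-0.0005,"tz":0.0003,"rx":0.2,"ry":-0.4,"rz":0},{"tx":-0.005,"ty":-0.0005,"tz":0.0003,"rx":0.1,"ry":-0.4,"rz":0}]'
python3 k.py -21 34 14.3; python3 q.py
```

```text
clock: 7.35
tool_pos: [0.5505, 0.1095, 0.1959]
tool_rot: [0.641, -3.057, -0.003]
contact_force: [-6.5, -3.6, 10.6]
gripper_width: 0.588
clock 7.35 tcp [0.5505 0.1095 0.1959] tip [0.5472 0.1092 0.0139] board tip [-29.9  35.8  13.9] F [-6.5 -3.6 10.6] w 0.588
tool y yaw 113.67 z [-0.0184 -0.0019 -0.9998]
tool shift mm [-5.6 -0.8 -0.5]
turn deg [ 0.32 -1.01  0.28]
```

View pics/side2.png

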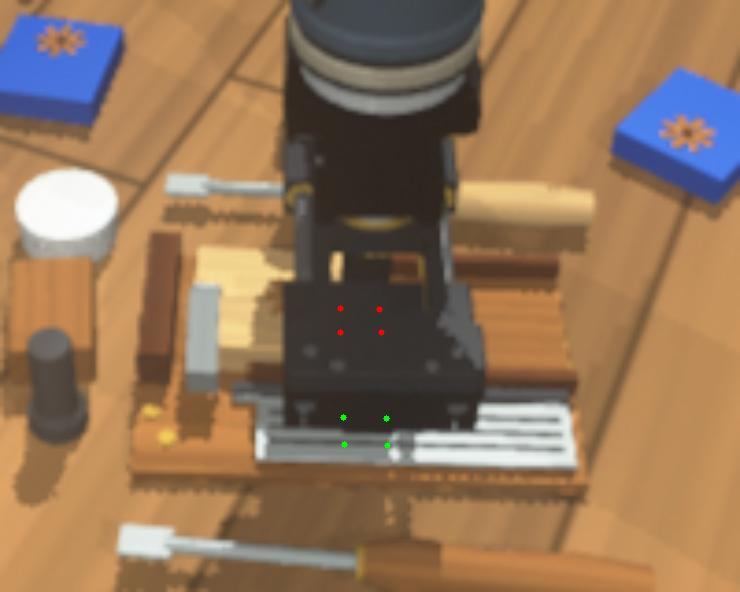

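```bash
python3 -m inch '[{"tx":-0.005,"ty":-0.0005,"tz":0.0001,"rx":0.3,"ry":-0.6,"rz":0.2},{"tx":-0.004,"ty":-0.0005,"tz":0.0002,"rx":0.1,"ry":-0.4,"rz":0},{"tx":-0.004,"ty":-0.0005,"tz":0.0002,"rx":0.1,"ry":-0.4,"rz":0}]'
python3 k.py -21 34 14.3; python3 q.py
```

```text
clock: 7.65
tool_pos: [0.5563, 0.1124, 0.1963]
tool_rot: [0.644, -3.058, 0.001]
contact_force: [-8.2, -6.8, 9.4]
gripper_width: 0.588
clock 7.65 tcp [0.5563 0.1124 0.1963] tip [0.5534 0.1117 0.0143] board tip [-23.1  35.6  14.3] F [-8.2 -6.8  9.4] w 0.588
tool y yaw 113.77 z [-0.016  -0.0039 -0.9999]
tool shift mm [ 0.8 -1.1  0. ]
turn deg [ 0.16 -0.93  0.37]
```

View pics/side2.png

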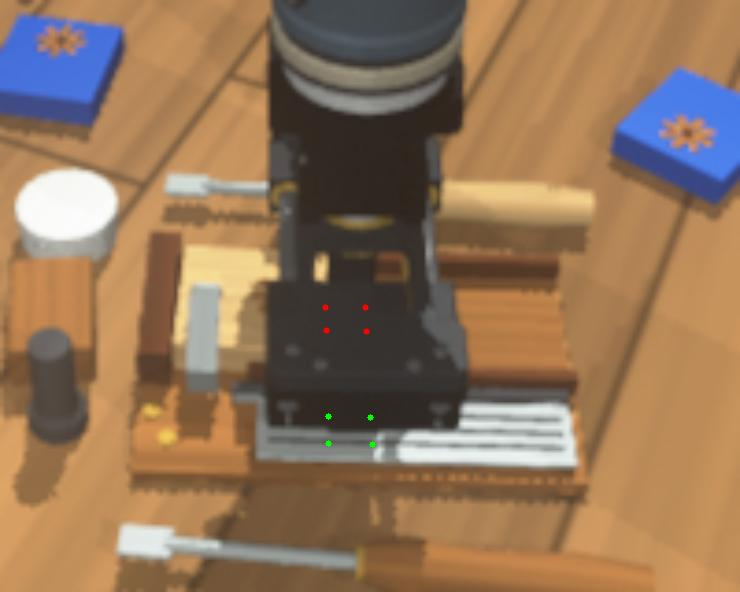

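```bash
python3 -m inch '[{"tx":-0.004,"ty":-0.0005,"tz":0.0002,"rx":0.1,"ry":-0.5,"rz":0.2},{"tx":-0.004,"ty":-0.0005,"tz":0.0003,"rx":0.1,"ry":-0.4,"rz":0},{"tx":-0.004,"ty":-0.0005,"tz":0.0003,"rx":0.1,"ry":-0.4,"rz":0}]'
python3 k.py -21 34 14.3
python3 -m inch '[{"tx":-0.005,"ty":-0.0005,"tz":0.0003,"rx":0.1,"ry":-0.5,"rz":0.2},{"tx":-0.005,"ty":-0.0005,"tz":0.0003,"rx":0.1,"ry":-0.4,"rz":0}]'
python3 k.py -21 34 14.3; python3 q.py
```

```text
clock: 7.95
tool_pos: [0.5584, 0.113, 0.1963]
tool_rot: [0.641, -3.047, 0.002]
contact_force: [-8.7, -6.7, 12.7]
gripper_width: 0.586
clock 7.95 tcp [0.5584 0.113  0.1963] tip [0.5535 0.1117 0.0144] board tip [-23.1  35.6  14.4] F [-8.7 -6.7 12.7] w 0.586
tool y yaw 113.77 z [-0.0271 -0.0068 -0.9996]
tool shift mm [ 2.9 -0.8  0.1]
turn deg [ 0.26 -1.58  0.38]
clock: 8.12
tool_pos: [0.5604, 0.1135, 0.1963]
tool_rot: [0.637, -3.036, 0.003]
contact_force: [-9.2, -7.4, 14.4]
gripper_width: 0.582
clock 8.12 tcp [0.5604 0.1135 0.1963] tip [0.5535 0.1118 0.0145] board tip [-23.1  35.7  14.5] F [-9.2 -7.4 14.4] w 0.582
tool y yaw 113.7 z [-0.0381 -0.0097 -0.9992]
tool shift mm [ 5.  -0.5  0.2]
turn deg [ 0.36 -2.23  0.3 ]
```

View pics/side2.png

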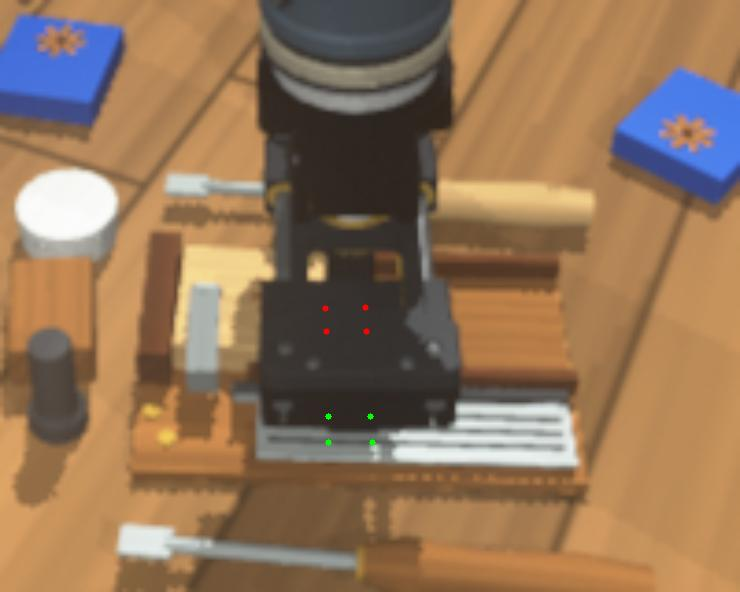

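```bash
cat > v.py <<'E'
from cell import *
from h import *
th=np.radians(23.4);B=np.array([[np.cos(th),-np.sin(th),0],[np.sin(th),np.cos(th),0],[0,0,1]]);o=np.array([.5888,.0882,0])
for n in("side","top"):
    S=camera(n);c=[proj(S,B@np.array([60,y,z])/1000+o) if 0 else proj(S,B@(np.array([60,y,z])/1000)+o) for y in(-32,32) for z in(26,)]
    m=(c[0]+c[1])/2;x0,y0=int(m[0])-30,int(m[1])-24
    im=cv2.resize(S["color"][y0:y0+48,x0:x0+64,::-1],None,fx=9,fy=9,interpolation=cv2.INTER_CUBIC)
    for u in c: cv2.circle(im,tuple(int(v) for v in (u-[x0,y0]+.5)*9),2,(0,255,0),-1)
    cv2.imwrite(f"pics/v_{n}.png",im)
a,b=cv2.imread("pics/v_side.png"),cv2.imread("pics/v_top.png");cv2.imwrite("pics/v.png",cv2.resize(np.vstack([a,b]),None,fx=.69,fy=.69))
E
python3 v.py
```

```text
(no output)
```

View pics/v_side.png

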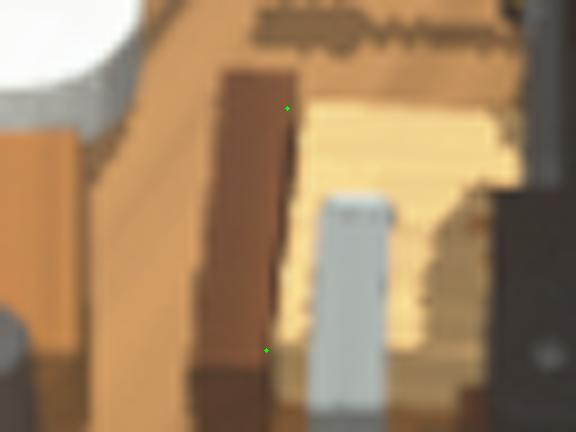

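View pics/v_top.png

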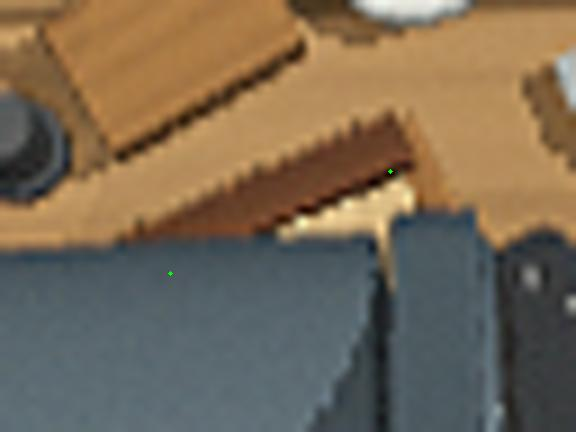

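```bash
python3 - <<'E'
from cell import *
from h import *
th=np.radians(23.4);B=np.array([[np.cos(th),-np.sin(th),0],[np.sin(th),np.cos(th),0],[0,0,1]]);o=np.array([.5888,.0882,0])
S=camera("side")
P=lambda x,y,z:proj(S,B@(np.array([x,y,z])/1000)+o).round(2)
for y in(-32,32): print(y,"stop top",P(60,y,30),"panel home",P(60,y,26),"2mm short",P(58,y,26))
im=S["color"]
g=im[:, :, :].astype(int)
for r in range(202,236,4): print(r,[tuple(v) for v in g[r,240:254,:2]] if 0 else g[r,238:256,1].tolist())
E
python3 k.py
```

```text
-32 stop top [247.36 204.95] panel home [247.42 206.51] 2mm short [248.53 206.54]
32 stop top [245.08 231.82] panel home [245.15 233.39] 2mm short [246.33 233.42]
202 [153, 151, 137, 125, 122, 122, 127, 131, 130, 132, 132, 144, 152, 152, 151, 150, 149, 149]
206 [147, 130, 100, 83, 81, 82, 83, 84, 85, 87, 94, 134, 177, 190, 189, 189, 187, 187]
210 [152, 125, 91, 83, 82, 82, 84, 84, 86, 80, 73, 183, 216, 213, 212, 213, 213, 212]
214 [152, 119, 85, 81, 82, 82, 84, 86, 87, 73, 87, 189, 220, 219, 219, 219, 219, 216]
218 [127, 91, 81, 81, 82, 82, 84, 87, 89, 72, 178, 218, 215, 191, 177, 177, 170, 172]
222 [120, 84, 80, 80, 81, 82, 85, 85, 77, 101, 196, 222, 206, 185, 181, 179, 178, 178]
226 [87, 81, 79, 80, 83, 84, 85, 88, 73, 180, 218, 215, 183, 173, 181, 180, 178, 178]
230 [82, 79, 79, 80, 82, 84, 86, 86, 107, 185, 213, 211, 185, 176, 181, 179, 177, 178]
234 [81, 79, 80, 81, 83, 84, 87, 77, 93, 120, 129, 129, 162, 181, 180, 178, 177, 178]
clock 8.32 tcp [0.5604 0.1135 0.1964] tip [0.5535 0.1118 0.0145] board tip [-23.1  35.7  14.5] F [-10.6  -7.4  14.8] w 0.583
tool y yaw 113.69 z [-0.038  -0.0095 -0.9992]
turn deg [ 0.37 -2.21  0.3 ]
```

```bash
python3 -m inch '[{"tx":-0.003,"ty":-0.0005,"tz":0.0002,"rx":0.2,"ry":-2.0,"rz":0.2},{"tx":-0.003,"ty":-0.0005,"tz":0.0003,"rx":0.1,"ry":-2.0,"rz":0}]'
python3 k.py -21 34 14.3
```

```text
clock: 8.48
tool_pos: [0.5555, 0.1112, 0.196]
tool_rot: [0.645, -3.066, -0.011]
contact_force: [-14.1, -15.7, 18.2]
gripper_width: 0.588
clock 8.48 tcp [0.5555 0.1112 0.196 ] tip [0.5537 0.1121 0.0141] board tip [-22.7  35.8  14.1] F [-14.1 -15.7  18.2] w 0.588
tool y yaw 113.75 z [-0.0098  0.0048 -0.9999]
tool shift mm [-0.4 -0.3 -0.3]
turn deg [ 0.48 -0.41  0.35]
```

```bash
python3 - <<'E'
from cell import *
S=camera("side")
g=S["color"].astype(int)
for r in range(204,236,3): print(r,g[r,240:254,1].tolist())
E
python3 v.py
```

```text
204 [116, 84, 82, 83, 84, 84, 86, 89, 97, 137, 153, 150, 150, 149]
207 [104, 84, 83, 83, 84, 84, 87, 88, 95, 140, 201, 219, 218, 217]
210 [91, 82, 82, 83, 84, 85, 87, 80, 73, 175, 213, 212, 212, 213]
213 [86, 81, 81, 82, 84, 85, 87, 74, 81, 186, 220, 219, 219, 219]
216 [82, 80, 82, 83, 85, 87, 88, 72, 119, 194, 220, 213, 209, 216]
219 [81, 81, 82, 82, 85, 86, 89, 73, 170, 210, 207, 181, 174, 178]
222 [80, 80, 81, 83, 85, 86, 78, 103, 196, 222, 206, 185, 180, 180]
225 [80, 81, 83, 83, 84, 87, 72, 175, 216, 216, 205, 187, 180, 179]
228 [80, 81, 83, 84, 86, 88, 81, 183, 220, 200, 174, 175, 182, 179]
231 [79, 81, 82, 84, 85, 87, 129, 194, 216, 194, 171, 176, 180, 178]
234 [80, 82, 82, 85, 87, 77, 93, 119, 129, 130, 162, 180, 179, 179]
```

View pics/v.png

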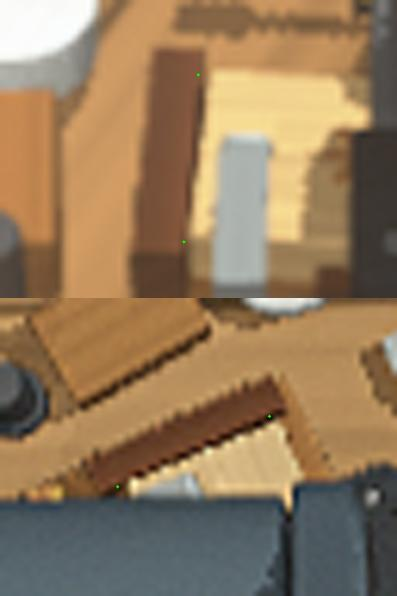

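```bash
python3 -m inch '[{"tx":0.003,"ty":0,"tz":0.0002,"rx":0.2,"ry":0,"rz":0},{"tx":0.003,"ty":0,"tz":0.0002,"rx":0,"ry":0,"rz":0},{"tx":0.003,"ty":0,"tz":0.0002,"rx":0,"ry":0,"rz":0}]'
python3 k.py -27 34 14.3
python3 -m inch '[{"tx":0.003,"ty":0,"tz":0.0002,"rx":0,"ry":0,"rz":0},{"tx":0.002,"ty":0,"tz":0.0002,"rx":0,"ry":0,"rz":0}]'
python3 k.py -27 34 14.3;python3 v.py;python3 q.py
```

```text
clock: 8.88
tool_pos: [0.5498, 0.1072, 0.1999]
tool_rot: [-0.632, 3.07, 0.007]
contact_force: [3.0, 2.4, 6.9]
gripper_width: 0.584
clock 8.88 tcp [0.5498 0.1072 0.1999] tip [0.5509 0.1082 0.0179] board tip [-26.8  33.4  17.9] F [3.  2.4 6.9] w 0.584
tool y yaw 113.26 z [ 0.0064  0.0056 -1.    ]
tool shift mm [-1.2  1.1  3.6]
turn deg [ 0.15  0.46 -0.14]
clock: 9.05
tool_pos: [0.5465, 0.1053, 0.2011]
tool_rot: [-0.629, 3.063, 0.005]
contact_force: [-0.2, 0.1, 0.6]
gripper_width: 0.591
clock 9.05 tcp [0.5465 0.1053 0.2011] tip [0.5489 0.1065 0.0191] board tip [-29.4  32.6  19.1] F [-0.2  0.1  0.6] w 0.591
tool y yaw 113.22 z [ 0.0132  0.0062 -0.9999]
tool shift mm [-5.   1.5  4.9]
turn deg [ 0.03  0.83 -0.18]
```

View pics/side2.png

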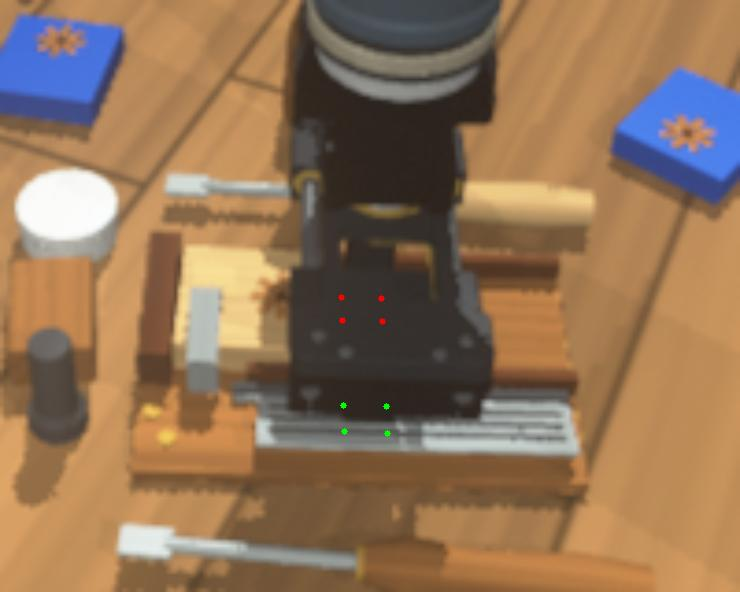

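View pics/v_side.png

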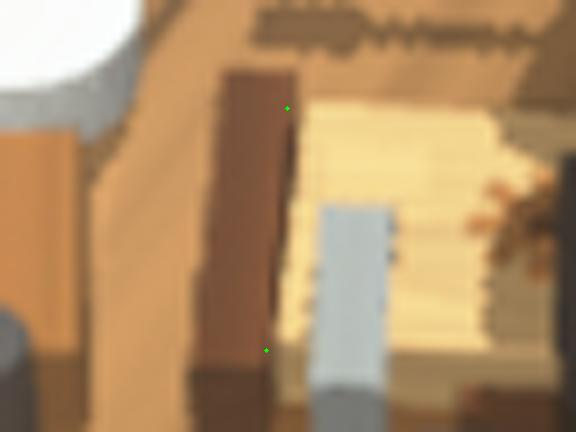

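```bash
python3 -m inch '[{"tx":0,"ty":0,"tz":-0.005,"rx":0,"ry":0.6,"rz":0},{"tx":0,"ty":0,"tz":-0.01,"rx":0,"ry":0,"rz":0},{"tx":0,"ty":0,"tz":-0.02,"rx":0,"ry":0,"rz":0},{"tx":0,"ty":0,"tz":-0.03,"rx":0,"ry":0,"rz":0},{"tx":0.02,"ty":0,"tz":-0.03,"rx":0,"ry":0,"rz":0},{"tx":0.03,"ty":0,"tz":-0.03,"rx":0,"ry":0,"rz":0},{"tx":0.03,"ty":0.02,"tz":-0.03,"rx":0,"ry":0,"rz":0},{"tx":0.03,"ty":0.03,"tz":-0.03,"rx":0,"ry":0,"rz":0},{"tx":0.03,"ty":0.03,"tz":-0.02,"rx":0,"ry":0,"rz":0},{"tx":0,"ty":0,"tz":0,"rx":0,"ry":0,"rz":0}]'
python3 v.py; python3 - <<'E'
from cell import *
import cv2
b=camera("side")["color"][170:290,220:380,::-1];a=camera("top")["color"][165:305,145:355,::-1]
cv2.imwrite("pics/side3.png",cv2.resize(b,None,fx=5,fy=5,interpolation=cv2.INTER_CUBIC))
cv2.imwrite("pics/top3.png",cv2.resize(a,None,fx=3.8,fy=3.8,interpolation=cv2.INTER_CUBIC))
E
```

```text
clock: 10.03
tool_pos: [0.3986, 0.1167, 0.4014]
tool_rot: [0.628, -3.072, -0.002]
contact_force: [-0.4, -0.0, -0.7]
gripper_width: 0.584
```

View pics/side3.png

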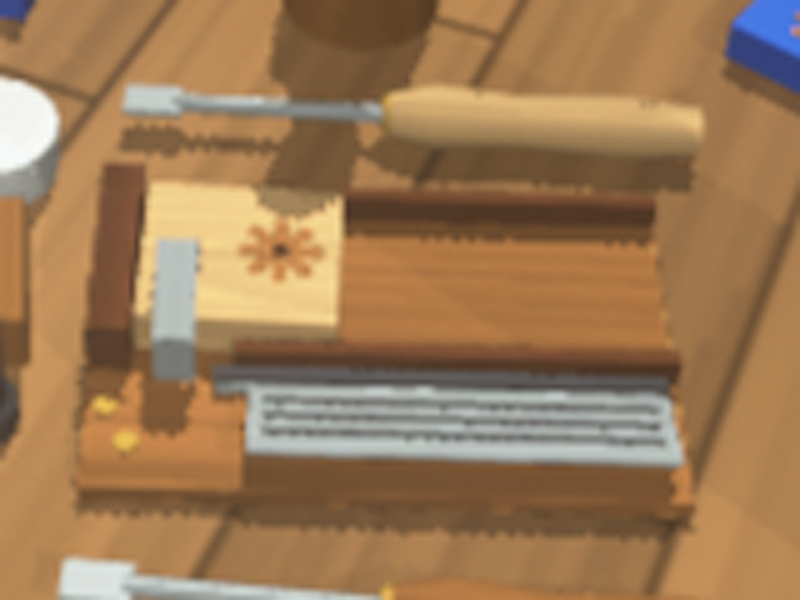

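View pics/top3.png

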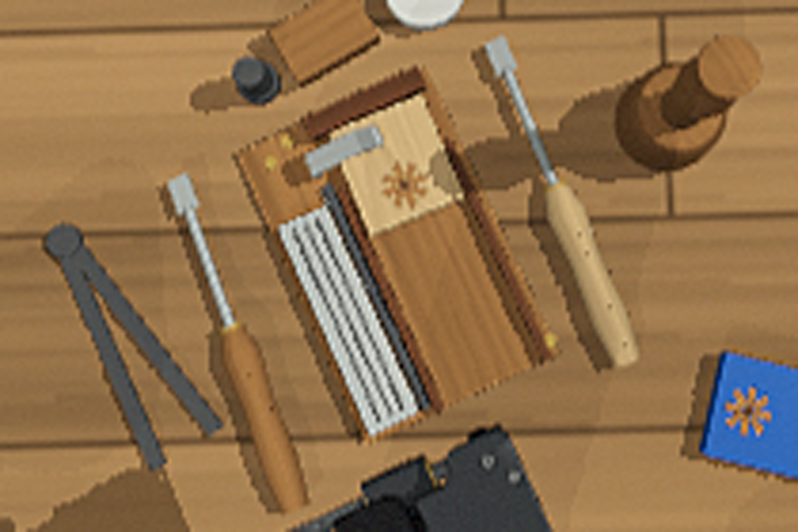

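```bash
python3 - <<'E'
from cell import *
from h import *
th=np.radians(23.4);R=np.array([[np.cos(th),-np.sin(th)],[np.sin(th),np.cos(th)]]);o=np.array([.5888,.0882])
T=camera("top");S=camera("side")
t=lambda p:((p[0]+.5)/3.8+145-.5,(p[1]+.5)/3.8+165-.5)
s=lambda p:((p[0]+.5)/5+220-.5,(p[1]+.5)/5+170-.5)
f=lambda c,u,z:(R.T@(ray(c,u,z)[:2]-o)*1000).round(1)
for p in[(376,236),(465,197),(422,95)]:print("top",f(T,t(p),.026))
for p in[(346,192),(340,330),(150,183),(135,322)]:print("side",f(S,s(p),.026))
for p in[(146,168),(129,360)]:print("stop face side",f(S,s(p),.030))
for p in[(428,85),(309,137)]:print("stop face top",f(T,t(p),.030))
E
```

```text
top [-11.9  28. ]
top [-13.3 -32. ]
top [ 55.8 -34.6]
side [-14.5 -30.6]
side [-11.7  34.5]
side [ 56.1 -32.9]
side [57.5 33.3]
stop face side [ 57.7 -36.5]
stop face side [58.1 53.3]
stop face top [ 59.4 -40.5]
stop face top [61.1 40.1]
```

View pics/v_top.png

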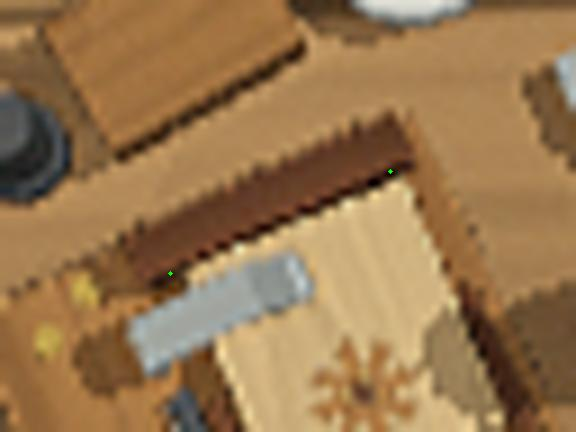

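Both views show the right front corner about 1.5-2 mm shy of the stop. The left corner touches, so the panel is cocked in the channel. I'll mend this by pressing again and pushing right of centre, with the jaws set wider.

```bash
python3 k.py -36 25 90; python3 -m inch '[{"tx":-0.03,"ty":-0.03,"tz":0.02,"rx":0,"ry":0,"rz":0},{"tx":-0.03,"ty":-0.03,"tz":0.02,"rx":0,"ry":0,"rz":0},{"tx":-0.03,"ty":-0.02,"tz":0.03,"rx":0,"ry":0,"rz":0},{"tx":-0.02,"ty":0,"tz":0.03,"rx":0,"ry":0,"rz":0},{"tx":-0.01,"ty":0,"tz":0.02,"rx":0,"ry":0,"rz":0},{"tx":0,"ty":0,"tz":0,"rx":0,"ry":0,"rz":0}]' -0.61
python3 k.py -36 25 60
```

```text
clock 10.33 tcp [0.406  0.1149 0.3984] tip [0.4055 0.1147 0.2164] board tip [-157.7   97.1  216.4] F [-0.9  0.2 -0. ] w 0.582
tool y yaw 112.99 z [-0.003 -0.001 -1.   ]
tool shift mm [-122.1  -71.3  126. ]
turn deg [ 0.01 -0.18 -0.41]
clock: 10.83
tool_pos: [0.5465, 0.0872, 0.2746]
tool_rot: [0.619, -3.076, 0.001]
contact_force: [-0.5, -0.2, -0.2]
gripper_width: 0.793
clock 10.83 tcp [0.5465 0.0872 0.2746] tip [0.5458 0.0869 0.0926] board tip [-40.   15.9  92.6] F [-0.5 -0.2 -0.2] w 0.793
tool y yaw 112.76 z [-0.0036 -0.0014 -1.    ]
tool shift mm [-3.3  9.2 32.6]
turn deg [ 0.01 -0.22 -0.64]
```

```bash
python3 -m inch '[{"tx":-0.001,"ty":0.005,"tz":0.01,"rx":0,"ry":-0.2,"rz":-0.6},{"tx":0,"ty":0.003,"tz":0.01,"rx":0,"ry":0,"rz":0},{"tx":0,"ty":0,"tz":0.005,"rx":0,"ry":0,"rz":0},{"tx":0,"ty":0,"tz":0.003,"rx":0,"ry":0,"rz":0},{"tx":0,"ty":0,"tz":0,"rx":0,"ry":0,"rz":0}]'
python3 k.py -36 25 33
```

```text
clock: 11.25
tool_pos: [0.5446, 0.0934, 0.2415]
tool_rot: [0.631, -3.068, -0.003]
contact_force: [0.3, 0.3, 0.7]
gripper_width: 0.802
clock 11.25 tcp [0.5446 0.0934 0.2415] tip [0.5428 0.0933 0.0595] board tip [-40.2  23.   59.5] F [0.3 0.3 0.7] w 0.802
tool y yaw 113.26 z [-9.8e-03 -3.0e-04 -1.0e+00]
tool shift mm [-2.8  2.6 26.5]
turn deg [ 0.21 -0.53 -0.14]
```

```bash
python3 -m inch '[{"tx":-0.001,"ty":0.002,"tz":0.005,"rx":0.2,"ry":-0.5,"rz":-0.1},{"tx":0,"ty":0,"tz":0.006,"rx":0,"ry":0,"rz":0},{"tx":0,"ty":0,"tz":0.006,"rx":0,"ry":0,"rz":0},{"tx":0,"ty":0,"tz":0.005,"rx":0,"ry":0,"rz":0},{"tx":0,"ty":0,"tz":0,"rx":0,"ry":0,"rz":0}]'
python3 k.py -36 25 30; python3 q.py
```

```text
clock: 11.67
tool_pos: [0.5447, 0.0956, 0.2206]
tool_rot: [-0.635, 3.071, -0.002]
contact_force: [0.6, -0.1, 0.8]
gripper_width: 0.804
clock 11.67 tcp [0.5447 0.0956 0.2206] tip [0.5457 0.0956 0.0386] board tip [-36.6  23.9  38.6] F [ 0.6 -0.1  0.8] w 0.804
tool y yaw 113.37 z [ 5.5e-03 -4.0e-04 -1.0e+00]
tool shift mm [-1.4  0.7  8.6]
turn deg [-0.15  0.28 -0.03]
```

View pics/side2.png

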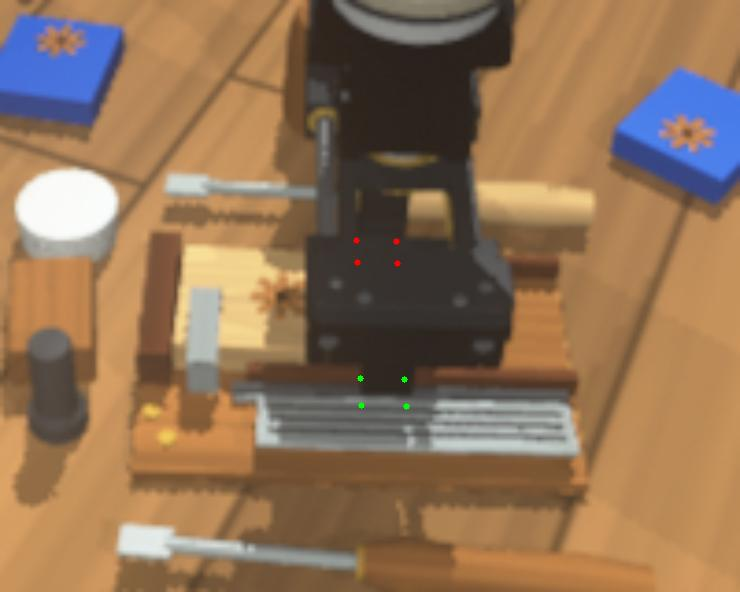

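```bash
python3 -m inch '[{"tx":0,"ty":0.001,"tz":0.004,"rx":0,"ry":0.2,"rz":0},{"tx":0,"ty":0,"tz":0.004,"rx":0,"ry":0,"rz":0},{"tx":0,"ty":0,"tz":0.003,"rx":0,"ry":0,"rz":0},{"tx":0,"ty":0,"tz":0.003,"rx":0,"ry":0,"rz":0},{"tx":0,"ty":0,"tz":0.002,"rx":0,"ry":0,"rz":0},{"tx":0,"ty":0,"tz":0.002,"rx":0,"ry":0,"rz":0}]'
python3 k.py -36 25 14.3
```

```text
clock: 12.22
tool_pos: [0.545, 0.0967, 0.2019]
tool_rot: [-0.636, 3.073, -0.004]
contact_force: [-0.0, 0.1, 0.9]
gripper_width: 0.803
clock 12.22 tcp [0.545  0.0967 0.2019] tip [0.5457 0.0963 0.0199] board tip [-36.3  24.5  19.9] F [-0.   0.1  0.9] w 0.803
tool y yaw 113.38 z [ 0.0041 -0.002  -1.    ]
tool shift mm [-0.9 -0.2  5.6]
turn deg [-0.2   0.17 -0.02]
```

```bash
python3 -m inch '[{"tx":0,"ty":0,"tz":0.002,"rx":-0.2,"ry":0.2,"rz":0},{"tx":0,"ty":0,"tz":0.002,"rx":0,"ry":0,"rz":0},{"tx":0,"ty":0,"tz":0.0015,"rx":0,"ry":0,"rz":0},{"tx":0,"ty":0,"tz":0.001,"rx":0,"ry":0,"rz":0}]'
python3 k.py -36 25 14.3; python3 q.py
```

```text
clock: 12.55
tool_pos: [0.5454, 0.0968, 0.1972]
tool_rot: [0.635, -3.076, -0.002]
contact_force: [-0.8, -0.4, 7.5]
gripper_width: 0.808
clock 12.55 tcp [0.5454 0.0968 0.1972] tip [0.5453 0.097  0.0152] board tip [-36.4  25.4  15.2] F [-0.8 -0.4  7.5] w 0.808
tool y yaw 113.33 z [-6.0e-04  1.2e-03 -1.0e+00]
tool shift mm [-0.4 -0.2  0.9]
turn deg [ 0.08 -0.   -0.07]
```

View pics/side2.png

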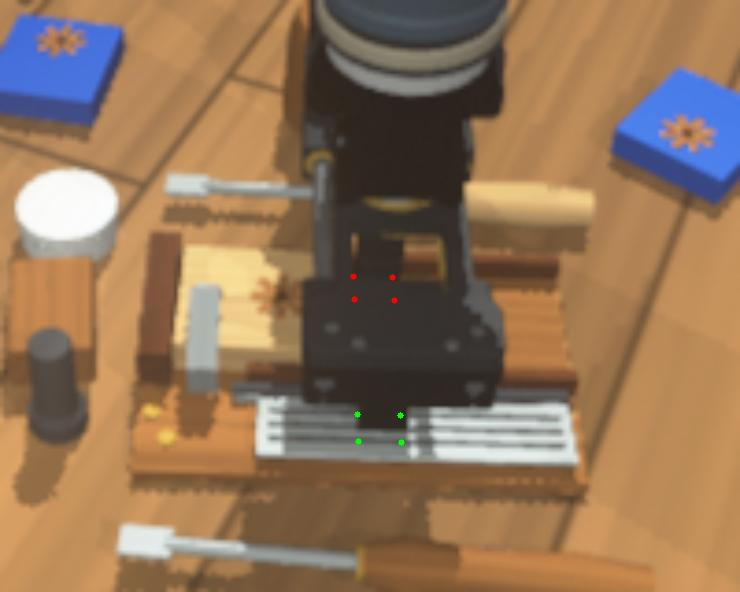

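The plate is down, flat at crop (415,430) with the fingertip at (382,425), and the nose is up. Now I push forward.

```bash
python3 -m inch '[{"tx":-0.003,"ty":0,"tz":0.001,"rx":0,"ry":-0.3,"rz":0},{"tx":-0.004,"ty":0,"tz":0.0005,"rx":0,"ry":-0.4,"rz":0},{"tx":-0.004,"ty":-0.0005,"tz":0.0004,"rx":0,"ry":-0.5,"rz":0},{"tx":-0.004,"ty":-0.0005,"tz":0.0004,"rx":0.1,"ry":-0.5,"rz":0}]'
python3 k.py -22 25 14.3
python3 -m inch '[{"tx":-0.003,"ty":-0.0005,"tz":0.0003,"rx":0.2,"ry":-0.7,"rz":0.1},{"tx":-0.003,"ty":-0.0005,"tz":0.0003,"rx":0.1,"ry":-0.5,"rz":0}]'
python3 k.py -22 25 14.3
```

```text
clock: 12.93
tool_pos: [0.5533, 0.1005, 0.1969]
tool_rot: [-0.645, 3.069, 0.011]
contact_force: [-5.0, -2.7, 6.7]
gripper_width: 0.807
clock 12.93 tcp [0.5533 0.1005 0.1969] tip [0.5541 0.102  0.0149] board tip [-26.4  26.4  14.9] F [-5.  -2.7  6.7] w 0.807
tool y yaw 113.74 z [ 0.0043  0.0082 -1.    ]
tool shift mm [-5.7 -0.4  0.6]
turn deg [0.33 0.41 0.34]
clock: 13.1
tool_pos: [0.5554, 0.1014, 0.197]
tool_rot: [-0.646, 3.061, 0.012]
contact_force: [-4.9, -3.9, 8.3]
gripper_width: 0.806
clock 13.10 tcp [0.5554 0.1014 0.197 ] tip [0.5576 0.1033 0.015 ] board tip [-22.7  26.2  15. ] F [-4.9 -3.9  8.3] w 0.806
tool y yaw 113.84 z [ 0.0118  0.0103 -0.9999]
tool shift mm [-3.4 -0.4  0.7]
turn deg [0.27 0.85 0.44]
```

```bash
python3 -m inch '[{"tx":-0.003,"ty":0,"tz":0.0006,"rx":0.1,"ry":0,"rz":0.2},{"tx":-0.003,"ty":0,"tz":0.0003,"rx":0,"ry":-0.3,"rz":0},{"tx":-0.003,"ty":0,"tz":0.0003,"rx":0,"ry":-0.4,"rz":0}]'
python3 k.py -20 25 14.3; python3 v.py;python3 q.py
```

```text
clock: 13.35
tool_pos: [0.5577, 0.1023, 0.1969]
tool_rot: [-0.65, 3.071, 0.012]
contact_force: [-7.1, -10.5, 9.8]
gripper_width: 0.803
clock 13.35 tcp [0.5577 0.1023 0.1969] tip [0.5579 0.1037 0.0149] board tip [-22.2  26.5  14.9] F [ -7.1 -10.5   9.8] w 0.803
tool y yaw 113.91 z [ 0.001   0.0077 -1.    ]
tool shift mm [-2.9 -0.3  0.6]
turn deg [0.38 0.23 0.51]
```

View pics/v_side.png

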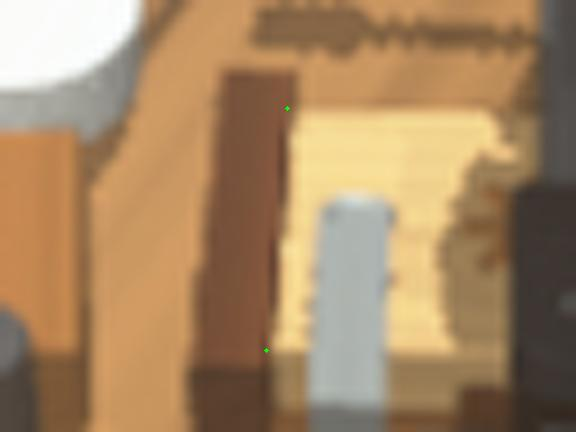

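```bash
python3 -m inch '[{"tx":-0.003,"ty":0,"tz":0.0003,"rx":0.1,"ry":-1.0,"rz":0.2},{"tx":-0.003,"ty":0,"tz":0.0003,"rx":0,"ry":-1.0,"rz":0}]'
python3 k.py -20 25 14.3; python3 v.py
```

```text
clock: 13.67
tool_pos: [0.5564, 0.1012, 0.1968]
tool_rot: [-0.646, 3.062, 0.019]
contact_force: [-9.7, -13.8, 13.1]
gripper_width: 0.807
clock 13.67 tcp [0.5564 0.1012 0.1968] tip [0.558  0.1038 0.0149] board tip [-22.   26.6  14.9] F [ -9.7 -13.8  13.1] w 0.807
tool y yaw 113.83 z [ 0.009   0.0146 -0.9999]
tool shift mm [-4.6  0.2  0.6]
turn deg [0.56 0.81 0.43]
```

View pics/v_side.png

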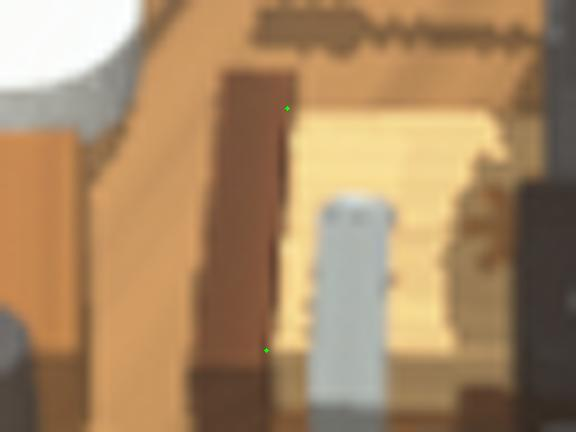

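View pics/v_top.png

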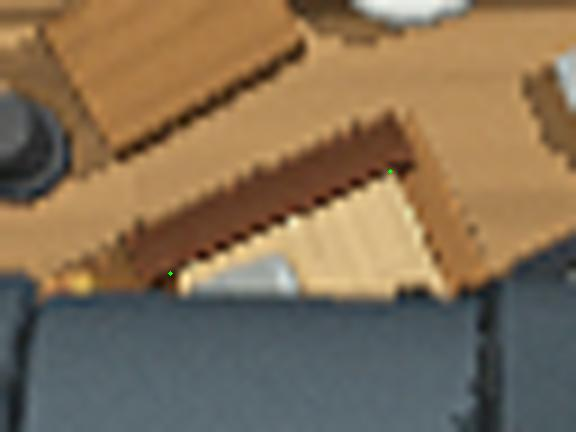

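```bash
python3 -m inch '[{"tx":0.002,"ty":0,"tz":0.001,"rx":0,"ry":0,"rz":0},{"tx":0.002,"ty":0,"tz":0.001,"rx":0,"ry":0,"rz":0},{"tx":0.003,"ty":0,"tz":0.001,"rx":0,"ry":0,"rz":0},{"tx":0.003,"ty":0,"tz":0.0008,"rx":0,"ry":0,"rz":0}]'
python3 k.py -27 25 14.3
```

```text
clock: 14.1
tool_pos: [0.5514, 0.0974, 0.1987]
tool_rot: [-0.624, 3.047, 0.024]
contact_force: [3.3, 4.4, 7.1]
gripper_width: 0.805
clock 14.10 tcp [0.5514 0.0974 0.1987] tip [0.5564 0.1012 0.0168] board tip [-24.5  24.8  16.8] F [3.3 4.4 7.1] w 0.805
tool y yaw 113.14 z [ 0.0276  0.0211 -0.9994]
tool shift mm [-3.6  1.7  2.5]
turn deg [ 0.49  1.93 -0.27]
```

```bash
python3 -m inch '[{"tx":0.001,"ty":0,"tz":-0.002,"rx":0.2,"ry":0.8,"rz":0},{"tx":0,"ty":0,"tz":-0.004,"rx":0.2,"ry":0.6,"rz":0},{"tx":0,"ty":0,"tz":-0.01,"rx":0,"ry":0,"rz":0},{"tx":0,"ty":0,"tz":-0.02,"rx":0,"ry":0,"rz":0},{"tx":0,"ty":0,"tz":-0.03,"rx":0,"ry":0,"rz":0},{"tx":0.02,"ty":0,"tz":-0.03,"rx":0,"ry":0,"rz":0},{"tx":0.03,"ty":0,"tz":-0.03,"rx":0,"ry":0,"rz":0},{"tx":0.03,"ty":0.02,"tz":-0.03,"rx":0,"ry":0,"rz":0},{"tx":0.03,"ty":0.03,"tz":-0.03,"rx":0,"ry":0,"rz":0},{"tx":0.03,"ty":0.03,"tz":-0.01,"rx":0,"ry":0,"rz":0},{"tx":0,"ty":0,"tz":0,"rx":0,"ry":0,"rz":0},{"tx":0,"ty":0,"tz":0,"rx":0,"ry":0,"rz":0}]'
python3 v.py; python3 - <<'E'
from cell import *
import cv2
b=camera("side")["color"][170:290,220:380,::-1];a=camera("top")["color"][165:305,145:355,::-1]
cv2.imwrite("pics/side4.png",cv2.resize(b,None,fx=5,fy=5,interpolation=cv2.INTER_CUBIC))
cv2.imwrite("pics/top4.png",cv2.resize(a,None,fx=3.8,fy=3.8,interpolation=cv2.INTER_CUBIC))
E
```

```text
clock: 15.1
tool_pos: [0.3966, 0.1092, 0.3936]
tool_rot: [-0.628, 3.07, 0.002]
contact_force: [1.1, -0.1, -0.1]
gripper_width: 0.808
```

View pics/side4.png

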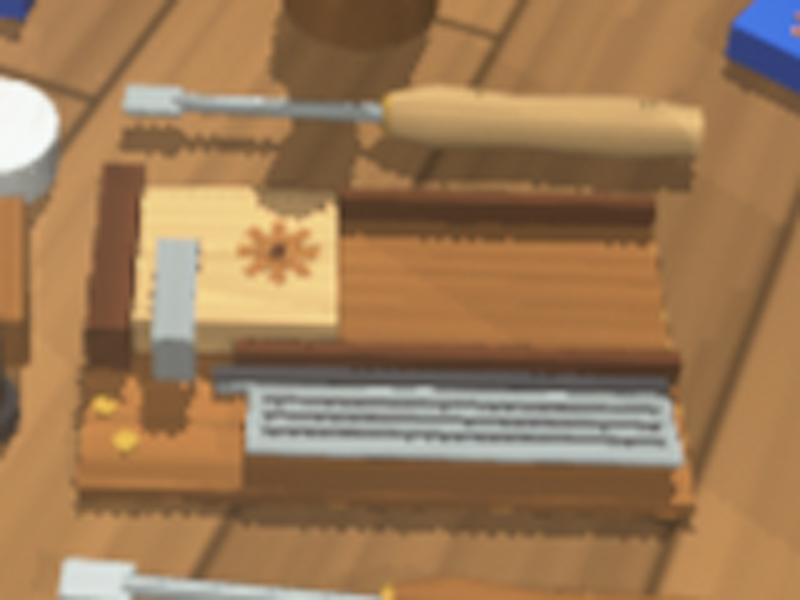

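View pics/top4.png

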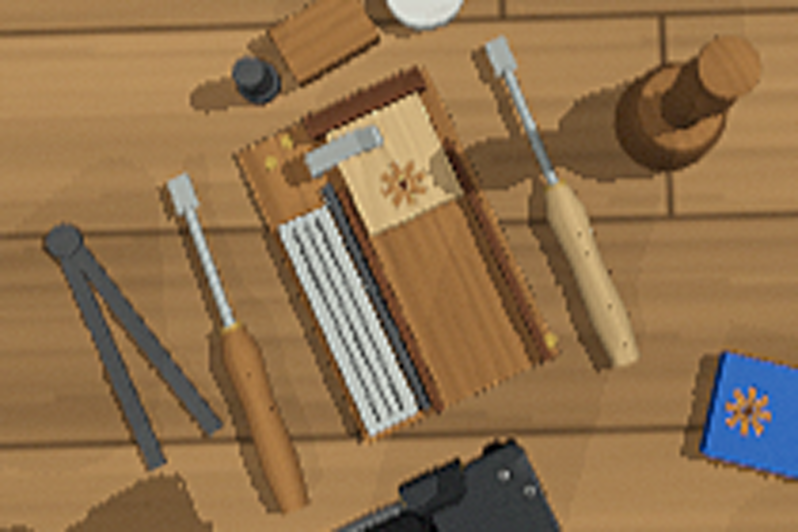

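View pics/v_side.png

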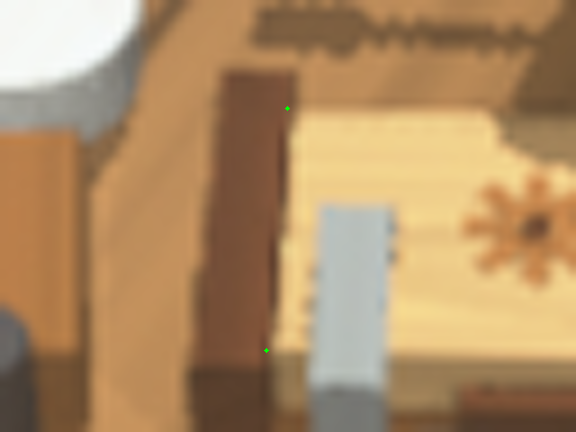

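The panel now sits square and flush along the stop. The clip nose rests on it at crop (175,290), the robot is clear, and the bystanders are where they were.

```bash
python3 -c "
from cell import *
print(hand_in())"
```

```text
the job is handed in; nothing more can be done
None
```

The panel is home against the stop with the clip's nose resting on top of it. I handed the job in at about 15 s, with the arm well clear and reading about 1 N or less.

- **First push:** I pressed the thumb plate down with one fingertip and pushed the panel about 50 mm under the raised clip with the other. As I backed the finger off, the arm rose and let the plate go a little sooner than I meant. The panel was already at the stop by then.
- **Correction:** The camera check then showed the panel slightly cocked, with its right front corner about 1.5–2 mm short of the stop. I pressed the plate again, pushed right of centre up to about 16 N, and let go.
- **Last checks:** In the side and top pictures the panel's front edge lies along the stop with no gap left to see, and the nose is on the panel. The gouges, dividers, mallet, dog, offcut and tin look unmoved where the pictures show them.
- **Disagreement:** By camera alone the rear edge measured 2–4 mm short of its nominal place after the first push. I did not remeasure it after the second. The calibration is only good to about 2 mm, so I relied on the visible contact and on the fingertip moving no more than 0.2 mm under the extra push.

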